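# Hang a rest bracket on the slotted upright and stand the calibration block on it

## Robot

A 7-joint arm with a two-finger parallel gripper is mounted at the origin on the work surface. World frame = base frame: x ahead of the robot, y to its left, z up, the work surface at z = 0. Lengths are in m, angles in rad, forces in N, time in s.
With the tool pointing down it reaches from about 0.425 to 0.825 m from the base axis. Payload 3.6 kg.
Tool frame: the origin (TCP) lies at the very end of the fingers, on their centre line; the grasp point (between the pads) lies 19 mm behind it; x points along the fingers, y is the direction in which the jaws open and shut, and the axes are right-handed (so a half turn about x gives the same grasp; the last joint's range is limited). The gripper opens to 85 mm and grips with 20 to 120 N. Pads are 22 mm wide; open, the fingers measure 114 mm over their backs; the gripper's body (76 mm by 85 mm) begins 54 mm behind the grasp point. The pads swing forward as they close: fully open they stand 13 mm farther back than shut.
Start: joints at [-1.264, 0.615, -0.013, 1.423, 0.008, 1.103, -0.04], TCP at [0.212, 0.614, 0.231] pointing down, gripper open.
Joint ranges: [-3.12, 3.12], [-0.3, 2.06], [-1.34, 1.32], [0.26, 2.42], [-1.36, 4.5], [0.01, 1.98], [-2.84, 2.84]. Speed limits (rad/s): [2.79, 2.79, 3.14, 3.14, 3.14, 3.14, 3.14].

## Interface

Orientations are given as a unit quaternion [x, y, z, w].
In Python, from rig import bot gives the robot as it stands. The module is installed in compiled form; this text tells all that it offers.
- The arm moves only by the tool send_rows, never from a script. Its argument "series" is a list of rows, each a list of 7 numbers: the shift along the tool's x, y, z in cm, then the turn, a rotation vector about the tool's x, y, z in degrees, then the opening, from 0 (shut) to 1 (fully open). In form: [[x, y, z, ax, ay, az, grip], ...]. A call has 1 to 12 rows; each row is the pose to reach, as a shift and turn from the pose measured when the call began, along the tool's axes at that moment; what a row does not reach only later rows make up. A row lasts 1/10 s, in which the tool goes at most 50 mm and 8.59 degrees, less where a joint would pass 70% of its speed; a pose out of reach is approached as far as the arm can. A call with a gripper value outside its range is refused whole. The fingers move at their own pace and stop on an object; the grip force is fixed at half the most. Time passes only in rows, so rows that repeat a pose let the fingers close. It gives the time, the measured TCP pose, the force and the opening at its end, in the units of the state.
- bot.get_state(): the state, without advancing time (a new reading comes with each control period).
- bot.camera(name): name is "side" or "top"; returns the picture (480x640x3 uint8, red, green, blue); there is no depth.
- bot.camera_params(name): a dict with "fx", "fy", "cx", "cy" (pixels), "R" (3x3) and "t" (3): a world point X has camera coordinates R X + t. Camera axes: x right, y down, z forward; pixel columns grow to the right and rows downward; lengths in m; the calibration is good to about 2 mm. A picture is of the moment at which its call begins. camera_params takes no time and is no camera call.
- bot.close_job(): hands the job in, once; it reports no verdict.
The state is a dict: "clock": time; "joint_pos": joint angles; "joint_velocities": joint speeds; "joint_torque": joint torques, N m; "eef_pos": TCP position; "tool_rot": TCP orientation; "contact_force": force on the tool from outside, world axes, zero at the start; "wrist_torque": the same for the moment, N m; "opening": opening from 0.0 (shut) to 1.0 (fully open).
Only numpy, scipy, OpenCV 4.12 (cv2) and the standard library are available. Lean on these libraries where they do the work, as an engineer would, in place of code of your own. Each camera call takes 0.05 s, during which the arm holds its last target.

## Task

Hook the loose shelf bracket into the upper pair of slots of the slotted upright and press it down until the spring catch snaps home and locks it. Then gently stand the calibration block with one rounded end (not the stepped one) upright on the bracket's shelf, on either side of the rib, and leave everything else on the bench where it is.

Things in the scene. Friction and masses are not known exactly. Their poses are not given: they have to be found in the camera images.
- bracket: Loose L-shaped bare-steel shelf bracket, about 0.4 kg, standing on its shelf. Origin: underside of the shelf below the rib's middle; +x to its back (hook side), z up. Shelf plate 5 mm thick: x -55 to +60, y -55 to +55. Back plate 5 mm thick, 110 wide, 85 high, back face at x +60. A window in it (y -12 to +12, z 5 to 17) takes the spring catch.
- rib_top (a point): Top edge of the bracket's rib above the bracket's origin (42 mm above the underside). The rib runs along x in the middle of the shelf, 10 mm thick (y -5 to +5), x -53 to +55, z 5 to 42. It is the handle: pinch it here from above, fingers closing along the bracket's y.
- hooks (a point): Lower tip of the bracket's hooks, midway between them (bracket x 73, y 0, z 44). Two hooks stick out of the back face at y -28 and +28, each 6 mm thick in y: neck z 68 to 78, reaching 13 mm out of the back face; at its end a 6 mm thick lip hangs down to z 44, leaving a 7 mm gap to the back face.
- upright: Bare-metal slotted upright fixed to the bench, 88 mm wide, 198 high; 12 mm foot plate reaches 120 mm behind it. Origin: on the bench under the middle of the front face, which is its plane x = 0 and looks along its -x: the bracket comes from there moving along +x. Face 5 mm thick, open channel behind, slippery coating. Two rows of slots, each a pair at y -28 and +28.
- slots (a point): On the front face, midway between the sills (lower edges) of the UPPER slot pair, 140 mm above the bench; the row to use. Axes as the upright's. Every slot is 12 mm wide and 48 mm high; the upper row spans z 140 to 188, the lower row z 74 to 122.
- home (a point): Where the bracket's origin ends up, axes parallel, when locked: upright x -60, y 0, z 72 mm. The hooks pass through the upper slots with the bracket 24 to 38 mm above this (31 is the middle), slid along +x until its back face meets the upright, then lowered. About 16 mm above home it rests on the spring catch and must be pressed down with 10 to 20 N, as far as it goes.
- catch (a joint): Spring catch: a 16 mm wide square steel bar on edge, its corner standing 4.5 mm out of the upright's face at height 83 mm, midway across. 0 = fully out; grows (m, up to 0.006) as it is pushed in; damped spring, 10 N plus 0.5 N per mm. The bracket's lower back edge pushes it in on the way down; it snaps out again into the bracket's window when the bracket is fully down.
- block: Aluminium calibration block, 90 mm long (x -45 to +45), 25 thick (y), 85 high, about 0.5 kg, its +x end rounded in side view, a dark round mark near the other end. Stands on its long edge; origin at the middle of the underside, z up. To be stood in the middle of one half of the shelf: bracket y about +31 or -31, on top of the plate (z 5), its length along the bracket's x.
- block_top (a point): Middle of the flat part of the block's top (block x -8, z 85; the top is flat from x -45 to +5). Pinch here from above across the 25 mm thickness, fingertips no more than about 35 mm below the top: they then clear the bracket's rib.
- couplant: Bystander: white closed plastic bottle, 56 mm diameter, 170 mm high, standing. Origin: centre of underside.
- stepblock: Bystander: aluminium step block 100 x 25 mm with four steps, 50 to 20 mm high. Origin: centre of underside, x along the length.
- tape: Bystander: flat grey ring (roll of tape), 80 mm diameter, 22 mm high. Origin: centre of underside.
- torch: Bystander: hand torch lying along its x, 130 mm long, 36 mm high. Origin: under its middle.
- probe: Bystander: ultrasonic probe on a clear wedge, 60 x 36 mm, 56 mm high. Origin: centre of underside.
Mind the look-alikes: they are no part of the job. Of the things that look like the bracket, take the one that is farthest to the robot's right at the start.

How it is judged:
By the outcome, as a careful person would: the job done as asked, in the order asked, and still so for the second after the job is handed in, with the robot touching nothing.
It also fails if it takes over 72 s, if anything falls off the work surface, if the arm or the gripper's body presses on something with over 40 N, if the wrist force passes 120 N, or if a joint passes its speed limit or range.

## Working session

There is one attempt and no reset: what is moved stays moved. The work goes in short steps, Python scripts to look and compute and a tool call to move; the robot and the scene stay as the last step left them, time stands still between calls to the robot, and variables do not carry over. Pictures are saved under pics/ and viewed, and the job is handed in when it is done.

Besides the shell and the picture viewer there is one more tool, called after ">>>" as name([rows], argument=value, ...), one row to a line, values as JSON. send_rows: Moves the arm, as the interface text tells. Its arguments: {"type":"object","properties":{"series":{"type":"array","items":{"type":"array","items":{"type":"number"}}}},"required":["series"]}

```bash
mkdir -p pics
python3 - <<'E'
from rig import bot
import cv2
for n in ("side","top"):
    im=bot.camera(n); cv2.imwrite(f"pics/{n}0.png",im[:,:,::-1])
    p=bot.camera_params(n); print(n,p)
print(bot.get_state())
E
```

```text
side {'fx': 468.7186362964716, 'fy': 468.7186362964716, 'cx': 322.8826293447579, 'cy': 235.08383012645635, 'R': array([[-0.97525383, -0.22108048,  0.00183852],
       [-0.12117784,  0.52756026, -0.8408306 ],
       [ 0.18492131, -0.82024605, -0.54129523]]), 't': array([0.58863815, 0.15132016, 0.93448338])}
top {'fx': 443.40791734605625, 'fy': 443.40791734605625, 'cx': 326.95578084155954, 'cy': 237.2996430255419, 'R': array([[ 0.00457727, -0.99997877,  0.00463867],
       [-0.98795787, -0.00523956, -0.15463442],
       [ 0.15465544, -0.003875  , -0.98796087]]), 't': array([0.01458925, 0.60725944, 1.0389534 ])}
{'clock': 0.1, 'joint_pos': array([-1.26448549,  0.61581391, -0.01261842,  1.42474811,  0.00811593,
        1.10342122, -0.04040765]), 'joint_velocities': array([ 0.0003888 , -0.00214096, -0.00076743, -0.00436549, -0.00019054,
       -0.0017718 , -0.00063909]), 'joint_torque': array([ 1.36933144e-03, -4.70385575e+01,  2.60474319e-01, -1.71572989e+01,
        1.01426468e-02,  5.86121081e-03,  4.98442162e-06]), 'eef_pos': array([0.21212043, 0.61367737, 0.23025644]), 'tool_rot': array([ 0.11628248,  0.69746464, -0.1179191 ,  0.69722059]), 'contact_force': array([-0.0200561 , -0.37628309,  0.71755588]), 'wrist_torque': array([-0.00927367,  0.00339556,  0.02177667]), 'opening': 0.9954267177169446}
```

View pics/side0.png

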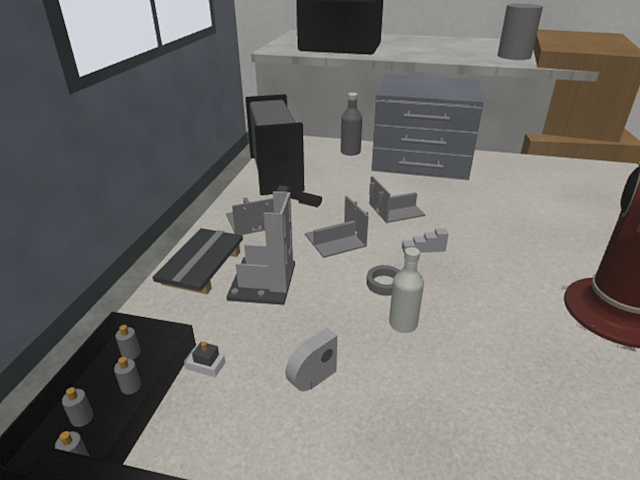

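View pics/top0.png

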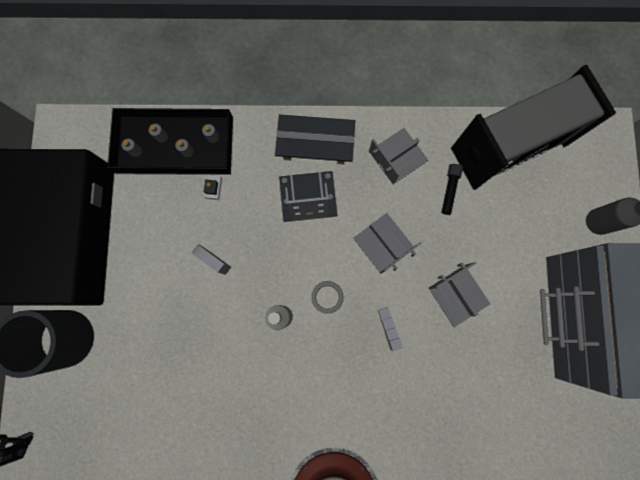

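Run:
```python
import cv2
t=cv2.imread("pics/top0.png"); s=cv2.imread("pics/side0.png")
def c(im,x0,y0,x1,y1,k,n): cv2.imwrite(n,cv2.resize(im[y0:y1,x0:x1],None,fx=k,fy=k,interpolation=cv2.INTER_CUBIC))
c(t,415,250,505,335,7,"pics/t_br.png")
c(s,355,165,435,235,8,"pics/s_br.png")
c(t,270,160,350,230,8,"pics/t_up.png")
c(s,220,180,310,310,4.5,"pics/s_up.png")
c(t,180,235,245,285,9,"pics/t_bl.png")
c(s,275,320,350,400,7,"pics/s_bl.png")
```

```text
(no output)
```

View pics/t_br.png

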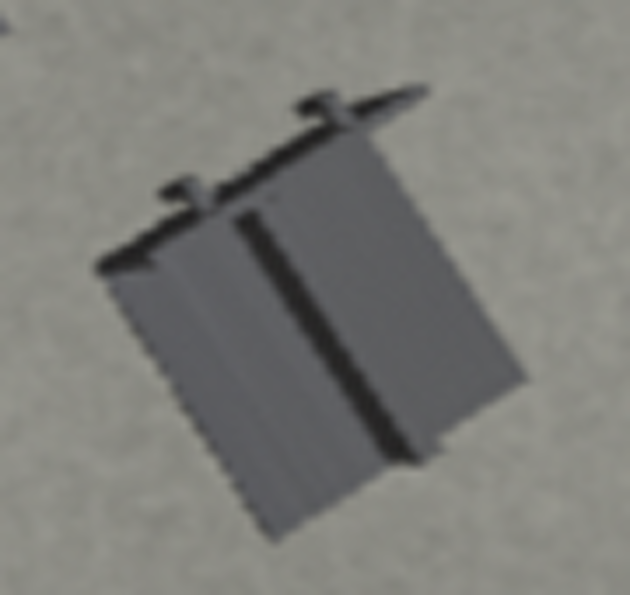

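View pics/s_br.png

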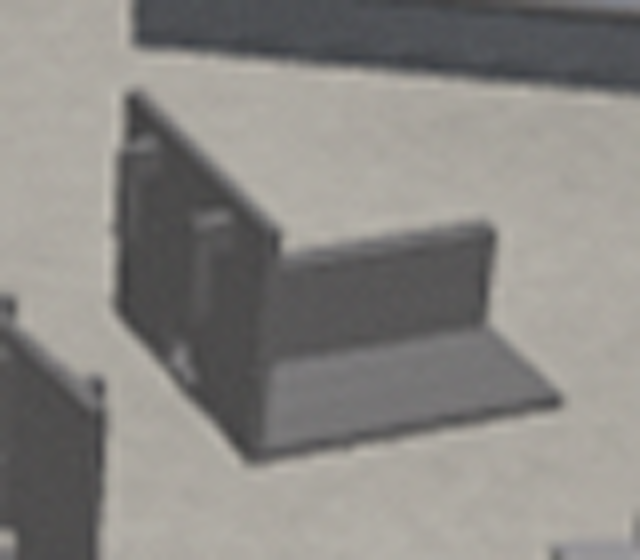

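View pics/t_up.png

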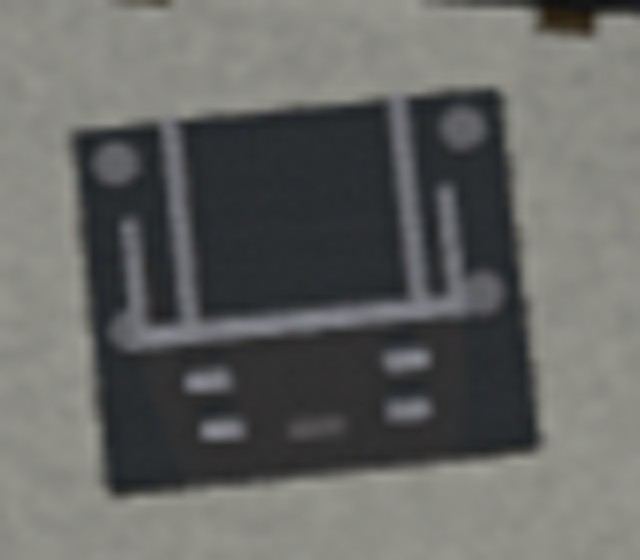

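View pics/s_up.png

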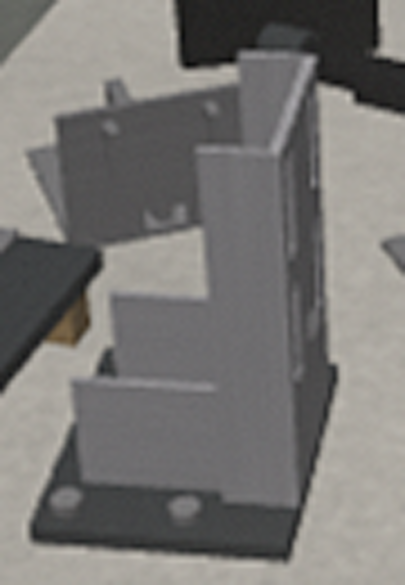

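View pics/t_bl.png

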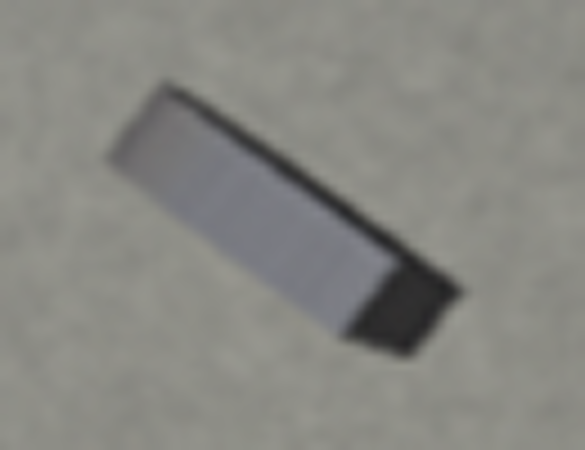

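View pics/s_bl.png

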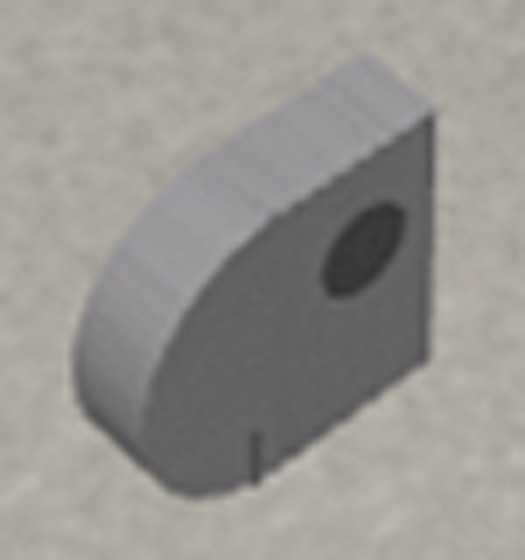

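```bash
cat > h.py <<'E'
import numpy as np, cv2
from rig import bot
from scipy.optimize import least_squares
P={n:bot.camera_params(n) for n in("side","top")}
def proj(n,X):
    p=P[n]; c=np.atleast_2d(X)@p["R"].T+p["t"]
    return np.c_[p["fx"]*c[:,0]/c[:,2]+p["cx"],p["fy"]*c[:,1]/c[:,2]+p["cy"]]
def tf(q,X,z=0):
    c,s=np.cos(q[2]),np.sin(q[2]); X=np.atleast_2d(X)/1000.
    return np.c_[q[0]+c*X[:,0]-s*X[:,1],q[1]+s*X[:,0]+c*X[:,1],X[:,2]+z]
def un(crop,uv): # crop=(x0,y0,k)
    return [crop[0]+(uv[0]+.5)/crop[2]-.5,crop[1]+(uv[1]+.5)/crop[2]-.5]
def fit(obs,q0):
    # obs: list (cam, crop, uv, model)
    def r(q): return np.concatenate([proj(n,tf(q,m))[0]-un(c,uv) for n,c,uv,m in obs])
    s=least_squares(r,q0,loss="soft_l1"); 
    return s.x,r(s.x).reshape(-1,2)
E
cat > fit0.py <<'E'
from h import *
np.set_printoptions(precision=4,suppress=True)
T=(415,250,7);S=(355,165,8)
br=[("top",T,(275,543),(-55,55,5)),("top",T,(527,378),(-55,-55,5)),("top",T,(430,90),(60,-55,85)),("top",T,(100,267),(60,55,0)),
("side",S,(280,237),(60,55,85)),("side",S,(250,463),(60,55,0)),("side",S,(130,90),(60,-55,85)),("side",S,(115,308),(60,-55,0)),("side",S,(562,403),(-55,55,5)),("side",S,(495,228),(-53,5,42))]
T=(270,160,8);S=(220,180,4.5)
up=[("top",T,(209,380),(2.5,28,140)),("top",T,(408,359),(2.5,-28,140)),("top",T,(222,430),(2.5,28,74)),("top",T,(409,409),(2.5,-28,74)),
("top",T,(133,350),(0,44,198)),("top",T,(467,310),(0,-44,198)),("side",S,(277,153),(0,44,198)),("side",S,(297,505),(0,44,12)),("side",S,(317,60),(0,-44,198))]
T=(180,235,9);S=(275,320,7)
bl=[("top",T,(405,262),(-45,-12.5,85)),("top",T,(343,335),(-45,12.5,85)),("top",T,(462,292),(-45,-12.5,0)),("top",T,(408,357),(-45,12.5,0)),
("side",S,(435,108),(-45,12.5,85)),("side",S,(370,55),(-45,-12.5,85)),("side",S,(428,360),(-45,12.5,0))]
for n,o,q0 in(("br",br,(.45,-.3,.6)),("up",up,(.6,.05,.1)),("bl",bl,(.5,.28,.93))):
    q,r=fit(o,q0); print(n,q,np.degrees(q[2])); print(r.T)
E
python3 fit0.py
```

```text
br [ 0.4663 -0.3152  0.5512] 31.579009482563254
[[-0.0177  0.6314 -0.7447 -1.0466 -0.8969  0.3104  0.1017  0.2294  0.7601
   0.9395]
 [ 0.0485  0.2228 -1.1808 -0.4176 -0.7892  0.0119 -0.497  -0.005  -1.2534
   0.0766]]
up [0.6625 0.0611 0.1075] 6.160547375188491
[[-0.0972 -0.3311  0.0659 -0.173   0.2532 -0.4111  0.6212  0.3041  0.0299]
 [-0.2096 -0.0437 -0.3628 -0.0534 -0.6288  0.2807 -0.0163  0.0784 -1.3382]]
bl [0.5566 0.3013 0.883 ] 50.594106945819
[[-0.6907 -0.9486  0.542  -0.0473  0.0863 -0.1876  0.2001]
 [-0.067   0.0469 -0.1718  0.222  -0.0134 -1.0508 -0.1192]]
```

```bash
cat >> h.py <<'E'
def box(x0,x1,y0,y1,z0,z1):
    v=[(x,y,z) for x in(x0,x1) for y in(y0,y1) for z in(z0,z1)]
    return [(v[a],v[b]) for a in range(8) for b in range(a+1,8) if bin(a^b).count("1")==1]
BR=box(-55,60,-55,55,0,5)+box(55,60,-55,55,0,85)+box(-53,55,-5,5,5,42)
for y in(-28,28): BR+=box(60,73,y-3,y+3,68,78)+box(67,73,y-3,y+3,44,78)
UP=box(0,5,-44,44,0,198)+box(0,5,-8,8,83,83.1)
for y in(-28,28):
    for z in(74,140): UP+=box(0,5,y-6,y+6,z,z+48)
import math
arc=[(-45+50+40*math.sin(a),40*math.cos(a)+45) for a in np.linspace(0,1.57,8)]
BL=box(-45,5,-12.5,12.5,0,85)
def draw(n,im,crop,size,items,fn):
    x0,y0,k=crop;w,h=size
    o=cv2.resize(im[y0:y0+h,x0:x0+w],None,fx=k,fy=k,interpolation=cv2.INTER_CUBIC)
    for L,q,z,col in items:
        for a,b in L:
            p=(proj(n,tf(q,[a,b],z))-[x0,y0]+.5)*k-.5
            cv2.line(o,*[tuple(int(round(v*8)) for v in r) for r in p],col,1,cv2.LINE_AA,3)
    cv2.imwrite(fn,o)
E
cat > ov.py <<'E'
from h import *
t=cv2.imread("pics/top0.png"); s=cv2.imread("pics/side0.png")
g=(0,255,0)
br=(.4663,-.3152,.5512);up=(.6625,.0611,.1075);bl=(.5566,.3013,.883)
draw("top",t,(415,250,7),(90,85),[(BR,br,0,g)],"pics/o1.png")
draw("side",s,(355,165,8),(80,70),[(BR,br,0,g)],"pics/o2.png")
draw("top",t,(270,160,8),(80,70),[(UP,up,0,g)],"pics/o3.png")
draw("side",s,(220,180,4.5),(90,130),[(UP,up,0,g)],"pics/o4.png")
a=cv2.imread("pics/o1.png");b=cv2.imread("pics/o2.png")
def pair(a,b,fn):
    h=max(a.shape[0],b.shape[0]); f=lambda i:cv2.copyMakeBorder(i,0,h-i.shape[0],0,4,cv2.BORDER_CONSTANT)
    o=np.hstack([f(a),f(b)]); cv2.imwrite(fn,o)
E
python3 ov.py
```

```text
(no output)
```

View pics/o1.png

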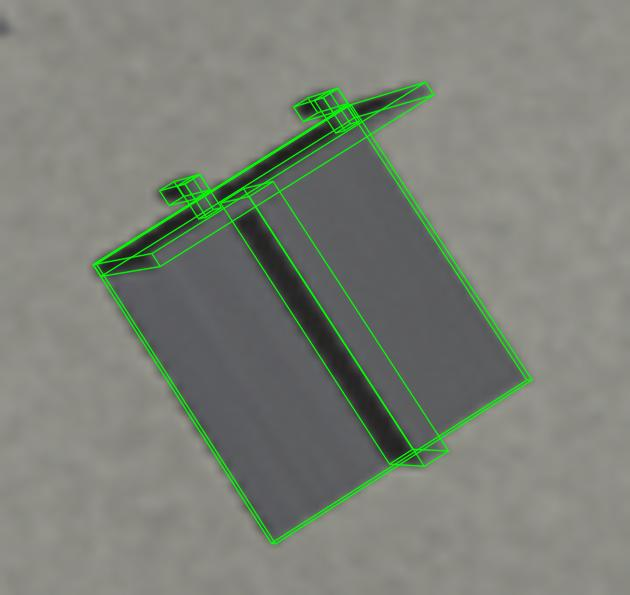

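View pics/o2.png

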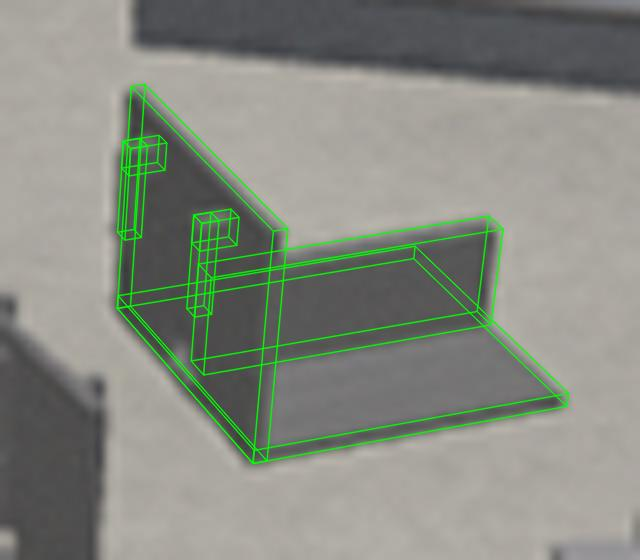

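View pics/o3.png

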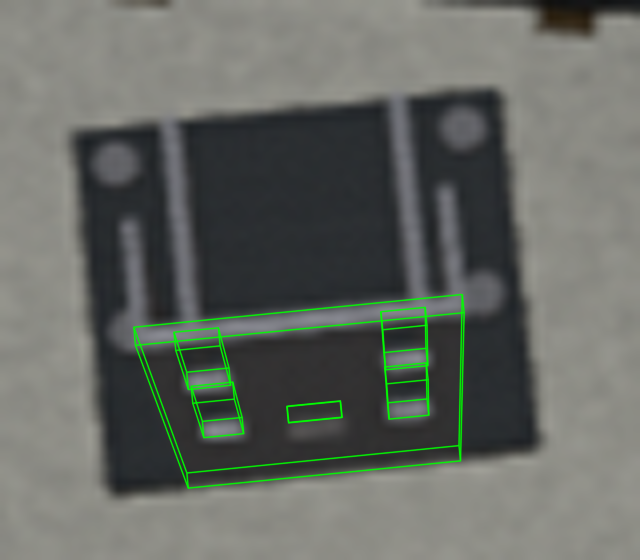

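View pics/o4.png

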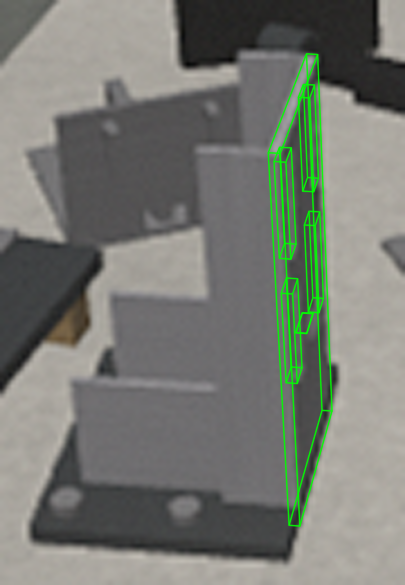

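```bash
cat >> h.py <<'E'
from scipy.spatial.transform import Rotation as Rn
def rdown(yaw): # tool x down, tool y at world yaw (deg)
    a=math.radians(yaw); x=np.array([0,0,-1.]);y=np.array([math.cos(a),math.sin(a),0]);return np.c_[x,y,np.cross(x,y)]
def rows(wps,st=None):
    st=st or bot.get_state(); p0=np.array(st["eef_pos"]);R0=Rn.from_quat(st["tool_rot"]).as_matrix()
    for p,yaw in wps:
        s=R0.T@(np.array(p)-p0)*100; r=np.degrees(Rn.from_matrix(R0.T@rdown(yaw)).as_rotvec())
        print(np.round(s,2).tolist(),np.round(r,1).tolist())
def show():
    st=bot.get_state(); R=Rn.from_quat(st["tool_rot"]).as_matrix()
    print("t",round(st["clock"],2),"p",np.round(st["eef_pos"],4),"yaw_y",round(math.degrees(math.atan2(R[1,1],R[0,1])),2),"xax",np.round(R[:,0],4),"F",np.round(st["contact_force"],1),"M",np.round(st["wrist_torque"],2),"op",round(st["opening"],3),"j",np.round(st["joint_pos"],2))
E
python3 - <<'E'
from h import *
np.set_printoptions(suppress=True)
show()
br=(.4663,-.3152,.5512);up=(.6625,.0611,.1075);bl=(.5566,.3013,.883)
g=tf(br,(4,0,0))[0];print("grasp",g)
print("home",tf(up,(-60,0,72)), "in front", tf(up,(-60-40,0,103)))
print("blocktop",tf(bl,(-8,0,85)))
E
```

```text
t 0.1 p [0.2121 0.6137 0.2303] yaw_y 70.94 xax [-0.0007 -0.0022 -1.    ] F [-0.  -0.4  0.7] M [-0.01  0.    0.02] op 0.995 j [-1.26  0.62 -0.01  1.42  0.01  1.1  -0.04]
grasp [ 0.46970759 -0.31310516  0.        ]
home [[0.60284635 0.05466242 0.072     ]] in front [[0.56307726 0.05037069 0.103     ]]
blocktop [[0.55152131 0.29511883 0.085     ]]
```

Run:
```python
from h import *
rows([((.31,.51,.25),54),((.41,.41,.25),38),((.48,.3,.25),22),((.53,.2,.25),5),((.56,.1,.25),-10)])
```

```text
[-1.96, -6.61, 12.64] [16.9, 0.0, 0.1]
[-1.94, -12.79, 25.36] [32.9, 0.0, 0.1]
[-1.92, -20.9, 35.56] [48.9, 0.1, 0.1]
[-1.91, -28.72, 43.56] [65.9, 0.1, 0.1]
[-1.89, -37.19, 49.66] [80.9, 0.1, 0.1]
```

>>> send_rows([
  [-1,-3.3,4,6,0,0,1],
  [-1.5,-5,8.5,12,0,0,1],
  [-2,-6.6,12.6,18,0,0,1],
  [-2,-9.5,17,25,0,0,1],
  [-2,-11.2,21,30,0,0,1],
  [-2,-13,25,36,0,0,1],
  [-2,-17,30,42,0,0,1],
  [-2,-21,34,49,0,0,1],
  [-2,-24.5,38,56,0,0,1],
  [-2,-29,42,64,0,0,1],
  [-2,-33,46,72,0,0,1],
  [-2,-37,49.5,80,0,0,1],
])

```text
clock: 1.3
eef_pos: [0.5422, 0.1405, 0.2508]
tool_rot: [-0.538, -0.457, 0.54, -0.458]
contact_force: [-0.0, 1.1, -0.4]
opening: 1.001
```

Run:
```python
from h import *
show()
rows([((.57,0,.25),-20),((.55,-.1,.25),-35),((.52,-.2,.25),-50),((.4697,-.3131,.2),-58.4),((.4697,-.3131,.1),-58.4),])
```

```text
t 1.3 p [0.5422 0.1405 0.2508] yaw_y -9.37 xax [-0.0012 -0.0021 -1.    ] F [-0.   1.1 -0.4] M [-0.  -0.1  0. ] op 1.001 j [-0.56  0.48  0.41  1.67 -0.21  1.04 -0.25]
[0.1, 5.04, 13.4] [10.6, 0.1, 0.0]
[0.13, 4.69, 23.6] [25.6, 0.1, 0.0]
[0.15, 3.36, 33.95] [40.6, 0.1, 0.0]
[5.18, 0.24, 45.92] [49.0, 0.1, -0.0]
[15.18, 0.25, 45.9] [49.0, 0.1, -0.0]
```

>>> send_rows([
  [0,2,4.5,5,0,0,1],
  [0,3.5,9,9,0,0,1],
  [0,5,13.4,13,0,0,1],
  [0,5,18,19,0,0,1],
  [0,4.7,22.5,25,0,0,1],
  [0,4.2,27,31,0,0,1],
  [0,3.6,31,37,0,0,1],
  [0,2.8,35,43,0,0,1],
  [0,1.8,39,49,0,0,1],
  [1,1,42.5,49,0,0,1],
  [2,0.25,45.9,49,0,0,1],
  [4,0.25,45.9,49,0,0,1],
])

```text
clock: 2.5
eef_pos: [0.4664, -0.3199, 0.213]
tool_rot: [-0.68, -0.186, 0.682, -0.192]
contact_force: [-0.1, 0.4, -0.2]
opening: 1.004
```

Run:
```python
from h import *
show()
rows([((.4697,-.3131,.08),-58.4),((.4697,-.3131,.014),-58.4)])
for n in("side","top"): cv2.imwrite(f"pics/{n}1.png",bot.camera(n)[:,:,::-1])
```

```text
t 2.5 p [ 0.4664 -0.3199  0.213 ] yaw_y -58.94 xax [-4.0e-04 -8.7e-03 -1.0e+00] F [-0.1  0.4 -0.2] M [ 0.01 -0.03 -0.01] op 1.004 j [ 0.16  0.57  0.64  1.72 -0.39  0.98 -0.09]
[13.3, -0.51, -0.7] [-0.5, 0.3, -0.4]
[19.9, -0.55, -0.73] [-0.5, 0.3, -0.4]
```

>>> send_rows([
  [3,-0.5,-0.7,-0.5,0.3,-0.4,1],
  [7,-0.5,-0.7,-0.5,0.3,-0.4,1],
  [10,-0.5,-0.7,-0.5,0.3,-0.4,1],
  [12,-0.5,-0.7,-0.5,0.3,-0.4,1],
  [12,-0.5,-0.7,-0.5,0.3,-0.4,1],
])

```text
clock: 3.1
eef_pos: [0.4698, -0.3014, 0.0869]
tool_rot: [-0.678, -0.202, 0.681, -0.19]
contact_force: [-0.7, 1.1, -1.3]
opening: 1.002
```

Run:
```python
from h import *
show()
rows([((.4697,-.3131,.07),-58.4),((.4697,-.3131,.014),-58.4)])
for n in("side","top"): cv2.imwrite(f"pics/{n}1.png",bot.camera(n)[:,:,::-1])
t=cv2.imread("pics/top1.png"); s=cv2.imread("pics/side1.png")
g=(0,255,0);br=(.4663,-.3152,.5512)
draw("top",t,(405,240,6),(100,95),[(BR,br,0,g)],"pics/o1.png")
draw("side",s,(345,105,6),(100,130),[(BR,br,0,g)],"pics/o2.png")
```

```text
t 3.1 p [ 0.4698 -0.3014  0.0869] yaw_y -57.88 xax [-0.0101  0.0149 -0.9998] F [-0.7  1.1 -1.3] M [-0.01  0.03  0.  ] op 1.002 j [ 0.21  0.72  0.52  1.84 -0.52  0.74  0.02]
[1.67, 1.01, 0.63] [0.5, 0.0, 1.0]
[7.27, 1.12, 0.63] [0.5, 0.0, 1.0]
```

View pics/o1.png

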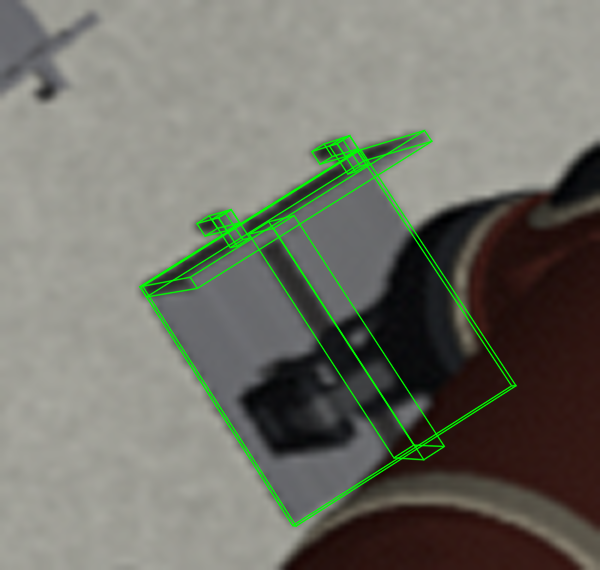

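View pics/o2.png

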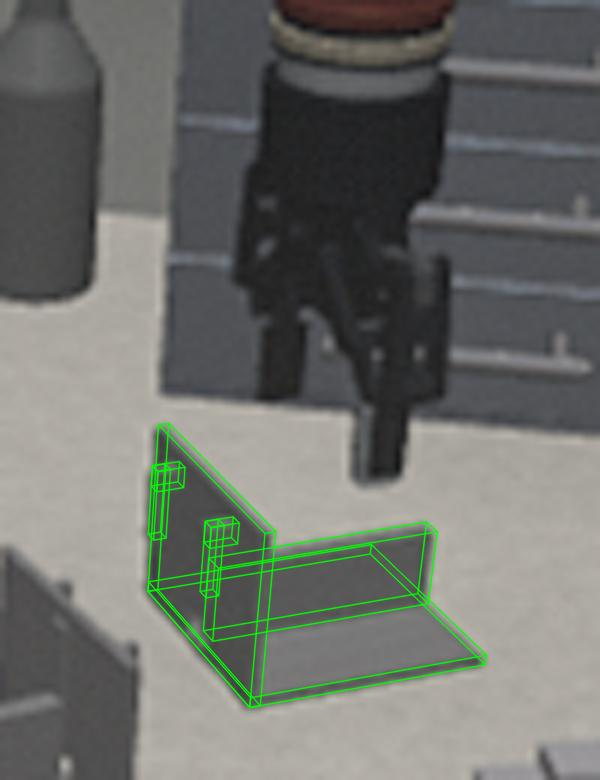

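>>> send_rows([
  [0.5,1.05,0.6,0.5,0,1,1],
  [0.5,1.05,0.6,0.5,0,1,1],
  [0.5,1.05,0.6,0.5,0,1,1],
  [0.5,1.05,0.6,0.5,0,1,1],
])

```text
clock: 3.6
eef_pos: [0.472, -0.3159, 0.0853]
tool_rot: [0.682, 0.19, -0.679, 0.194]
contact_force: [0.2, 0.1, -0.5]
opening: 0.998
```

Run:
```python
from h import *
show()
rows([((.4697,-.3131,.05),-58.4),((.4697,-.3131,.014),-58.4)])
```

```text
t 3.6 p [ 0.472  -0.3159  0.0853] yaw_y -58.43 xax [ 0.0052 -0.0046 -1.    ] F [ 0.2  0.1 -0.5] M [ 0.01 -0.01 -0.05] op 0.998 j [ 0.23  0.72  0.52  1.84 -0.53  0.71  0.03]
[3.53, -0.38, 0.06] [-0.0, -0.1, -0.4]
[7.13, -0.4, 0.06] [-0.0, -0.1, -0.4]
```

>>> send_rows([
  [2,-0.3,0.05,0,-0.1,-0.4,1],
  [4,-0.4,0.05,0,-0.1,-0.4,1],
  [5.5,-0.4,0.05,0,-0.1,-0.4,1],
  [6.5,-0.4,0.05,0,-0.1,-0.4,1],
  [7,-0.4,0.05,0,-0.1,-0.4,1],
  [7,-0.4,0.05,0,-0.1,-0.4,1],
  [7,-0.4,0.05,0,-0.1,-0.4,1],
])

```text
clock: 4.3
eef_pos: [0.4701, -0.3135, 0.0157]
tool_rot: [0.681, 0.192, -0.68, 0.192]
contact_force: [-0.4, 0.2, 0.8]
opening: 1.0
```

Run:
```python
from h import *
show()
rows([((.4697,-.3131,.014),-58.4)])
for n in("side","top"): cv2.imwrite(f"pics/{n}2.png",bot.camera(n)[:,:,::-1])
s=cv2.imread("pics/side2.png")
draw("side",s,(345,105,6),(100,130),[],"pics/o2.png")
```

```text
t 4.3 p [ 0.4701 -0.3135  0.0157] yaw_y -58.44 xax [ 8.e-04 -3.e-04 -1.e+00] F [-0.4  0.2  0.8] M [ 0.02  0.04 -0.02] op 1.0 j [ 0.28  0.82  0.44  1.87 -0.6   0.58  0.09]
[0.17, -0.06, 0.02] [-0.0, -0.0, -0.0]
```

View pics/o2.png

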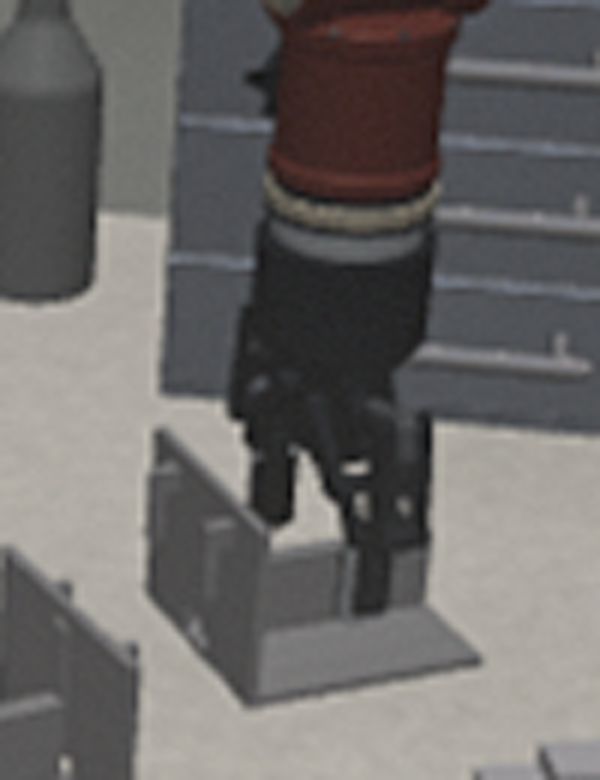

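Fingers straddle the rib around its middle. I'll close on it.

>>> send_rows([
  [0.1,0,0,0,0,0,0.5],
  [0.1,0,0,0,0,0,0.2],
  [0.1,0,0,0,0,0,0],
  [0.1,0,0,0,0,0,0],
  [0.1,0,0,0,0,0,0],
  [0.1,0,0,0,0,0,0],
  [0.1,0,0,0,0,0,0],
  [0.1,0,0,0,0,0,0],
  [0.1,0,0,0,0,0,0],
  [0.1,0,0,0,0,0,0],
])

```text
clock: 5.4
eef_pos: [0.4702, -0.3134, 0.0151]
tool_rot: [0.681, 0.192, -0.68, 0.192]
contact_force: [-0.8, 2.2, 3.8]
opening: 0.105
```

Run:
```python
from h import *
show()
```

```text
t 5.4 p [ 0.4702 -0.3134  0.0151] yaw_y -58.43 xax [ 1.2e-03 -2.0e-04 -1.0e+00] F [-0.8  2.2  3.8] M [0.27 0.22 0.06] op 0.105 j [ 0.28  0.82  0.44  1.87 -0.6   0.58  0.09]
```

>>> send_rows([
  [-0.5,0,0,0,0,0,0],
  [-2,0,0,0,0,0,0],
  [-5,0,0,0,0,0,0],
  [-9,0,0,0,0,0,0],
  [-14,0,0,0,0,0,0],
  [-18,0,0,0,0,0,0],
  [-20,0,0,0,0,0,0],
  [-20,0,0,0,0,0,0],
  [-20,0,0,0,0,0,0],
])

```text
clock: 6.3
eef_pos: [0.4694, -0.3126, 0.2146]
tool_rot: [0.681, 0.193, -0.68, 0.192]
contact_force: [0.1, 0.2, -4.0]
opening: 0.109
```

Run:
```python
from h import *
show()
up=(.6625,.0611,.1075)
ap=tf(up,(-105+4.3,0,0))[0]; print(ap)
rows([((.49,-.2,.22),-66),((.53,-.08,.22),-76),((ap[0],ap[1],.22),-83.84)])
for n in("side","top"): cv2.imwrite(f"pics/{n}3.png",bot.camera(n)[:,:,::-1])
```

```text
t 6.3 p [ 0.4694 -0.3126  0.2146] yaw_y -58.43 xax [ 4.e-04  1.e-03 -1.e+00] F [ 0.1  0.2 -4. ] M [ 0.04  0.08 -0.03] op 0.109 j [ 0.15  0.56  0.64  1.71 -0.39  1.   -0.09]
[0.5623813  0.05029559 0.        ]
[-0.53, -8.51, -7.65] [7.6, -0.0, 0.0]
[-0.51, -16.64, -17.34] [17.6, -0.0, 0.0]
[-0.5, -26.05, -26.92] [25.4, -0.0, 0.0]
```

View pics/side3.png

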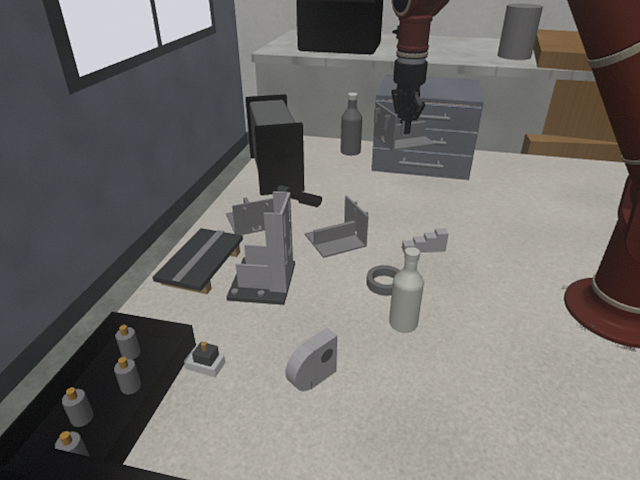

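>>> send_rows([
  [-0.5,-3,-2.5,3,0,0,0],
  [-0.5,-6,-5.5,6,0,0,0],
  [-0.5,-9,-8.5,9,0,0,0],
  [-0.5,-12,-11.5,12,0,0,0],
  [-0.5,-15,-15,15,0,0,0],
  [-0.5,-18,-18.5,18,0,0,0],
  [-0.5,-21,-21.5,21,0,0,0],
  [-0.5,-24,-24.5,24,0,0,0],
  [-0.5,-25.5,-26.5,25.4,0,0,0],
  [-0.5,-26,-26.9,25.4,0,0,0],
  [-0.5,-26,-26.9,25.4,0,0,0],
  [-0.5,-26,-26.9,25.4,0,0,0],
])

```text
clock: 7.6
eef_pos: [0.5611, 0.0481, 0.2181]
tool_rot: [-0.705, -0.037, 0.708, -0.037]
contact_force: [0.3, -0.1, -4.1]
opening: 0.104
```

Run:
```python
from h import *
show()
up=(.6625,.0611,.1075)
ap=tf(up,(-105+4.3,0,0))[0]
rows([((ap[0],ap[1],.118),-83.84)])
for n in("side","top"): cv2.imwrite(f"pics/{n}4.png",bot.camera(n)[:,:,::-1])
```

```text
t 7.6 p [0.5611 0.0481 0.2181] yaw_y -83.98 xax [-4.3e-03  7.0e-04 -1.0e+00] F [ 0.3 -0.1 -4.1] M [-0.02  0.02  0.05] op 0.104 j [-0.61  0.6   0.8   1.71 -0.49  1.04 -1.11]
[10.01, -0.19, -0.2] [-0.1, 0.2, 0.1]
```

View pics/side4.png

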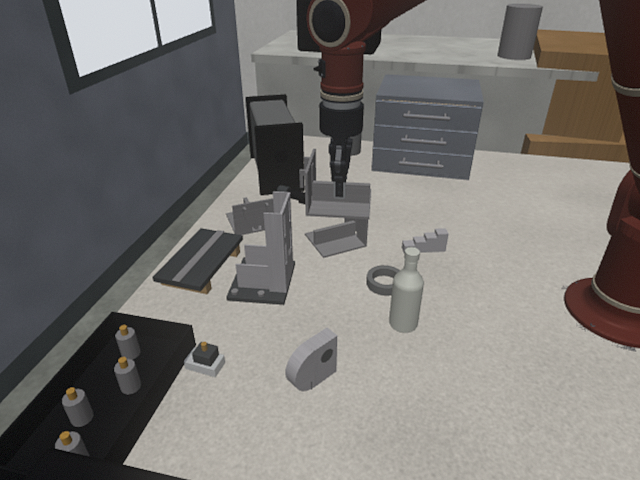

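>>> send_rows([
  [2,0,0,0,0.2,0.1,0],
  [5,-0.1,-0.1,0,0.2,0.1,0],
  [8,-0.2,-0.2,-0.1,0.2,0.1,0],
  [9.5,-0.2,-0.2,-0.1,0.2,0.1,0],
  [10,-0.2,-0.2,-0.1,0.2,0.1,0],
  [10,-0.2,-0.2,-0.1,0.2,0.1,0],
  [10,-0.2,-0.2,-0.1,0.2,0.1,0],
])

```text
clock: 8.4
eef_pos: [0.5638, 0.0491, 0.12]
tool_rot: [0.707, 0.037, -0.705, 0.037]
contact_force: [-0.3, -0.2, -4.0]
opening: 0.106
```

```bash
cat > ov5.py <<'E'
from h import *
import sys
k=sys.argv[1]; BZ=.0151
show()
for n in("side","top"): cv2.imwrite(f"pics/{n}{k}.png",bot.camera(n)[:,:,::-1])
t=cv2.imread(f"pics/top{k}.png"); s=cv2.imread(f"pics/side{k}.png")
st=bot.get_state(); p=st["eef_pos"]; R=Rn.from_quat(st["tool_rot"]).as_matrix()
yaw=math.atan2(R[1,1],R[0,1])+math.pi/2
b=(p[0]-.0043*math.cos(yaw),p[1]-.0043*math.sin(yaw),yaw); z=p[2]-BZ
up=(.6625,.0611,.1075); print("br pred",np.round(b,4),z)
d=np.array(b[:2])-up[:2];c,sn=math.cos(up[2]),math.sin(up[2])
print("in upright: x %.1f y %.1f z-home %.1f dyaw %.2f"%(1000*(c*d[0]+sn*d[1]),1000*(-sn*d[0]+c*d[1]),1000*z-72,math.degrees(yaw-up[2])))
g=(0,255,0)
draw("top",t,(260,170,6),(120,100),[(BR,b,z,g),(UP,up,0,(0,255,255))],f"pics/ot{k}.png")
draw("side",s,(250,140,5),(140,120),[(BR,b,z,g),(UP,up,0,(0,255,255))],f"pics/os{k}.png")
E
python3 ov5.py 5
```

```text
t 8.4 p [0.5638 0.0491 0.12  ] yaw_y -84.02 xax [ 3.1e-03 -2.0e-04 -1.0e+00] F [-0.3 -0.2 -4. ] M [ 0.07  0.08 -0.  ] op 0.106 j [-0.55  0.72  0.7   1.81 -0.61  0.84 -1.01]
br pred [0.5595 0.0492 0.105 ] 0.1050060727278191
in upright: x -103.7 y -0.8 z-home 33.0 dyaw -0.14
```

View pics/ot5.png

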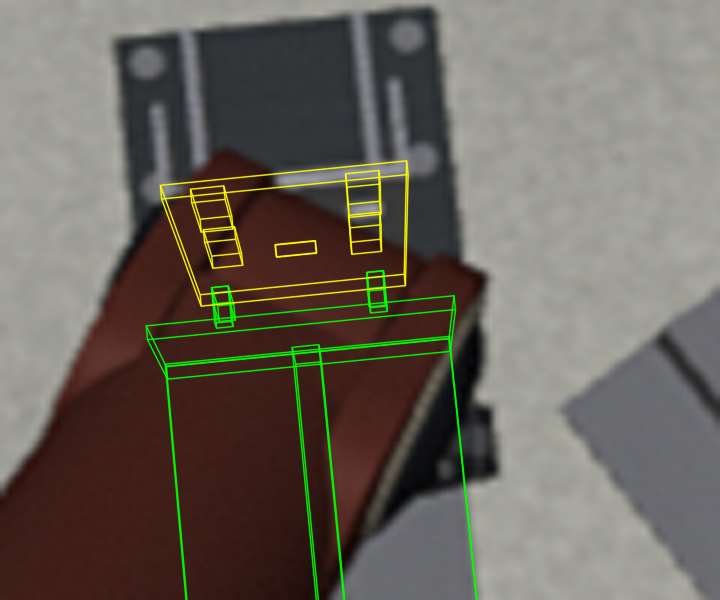

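View pics/os5.png

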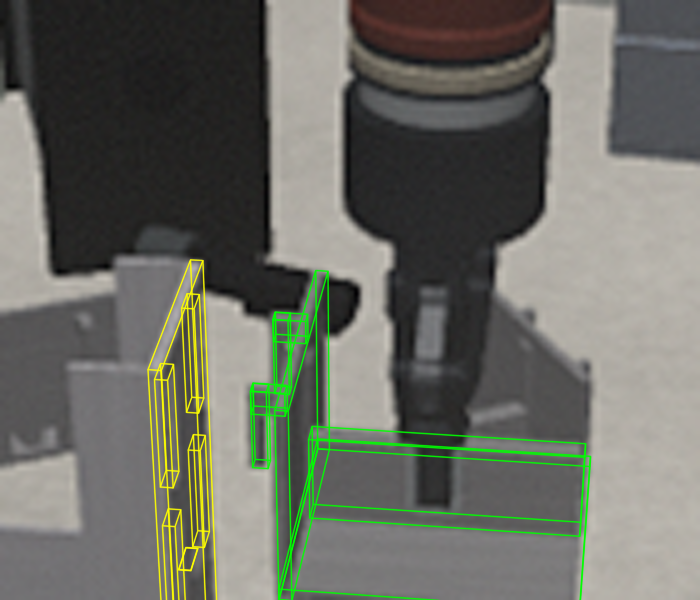

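Run:
```python
from h import *
t=cv2.imread("pics/top5.png"); s=cv2.imread("pics/side5.png")
draw("top",t,(300,205,9),(70,80),[],"pics/a.png")
draw("side",s,(290,185,8),(90,80),[],"pics/b.png")
```

View pics/a.png

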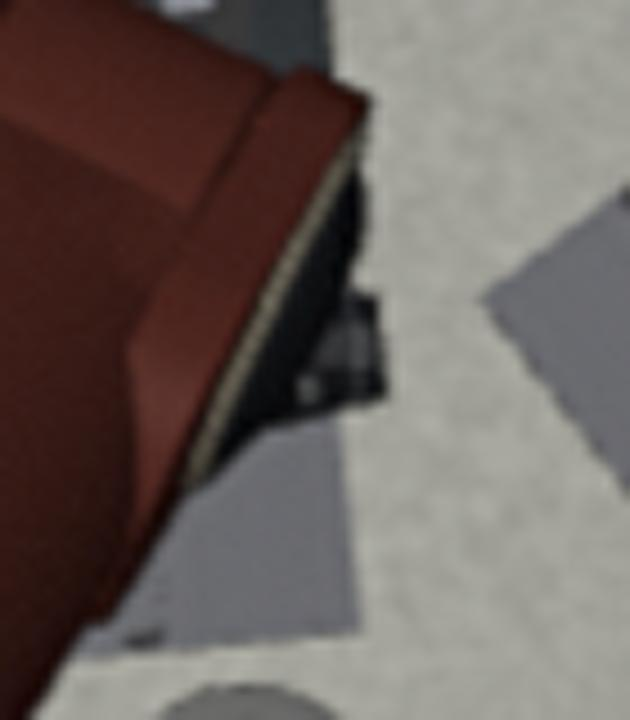

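View pics/b.png

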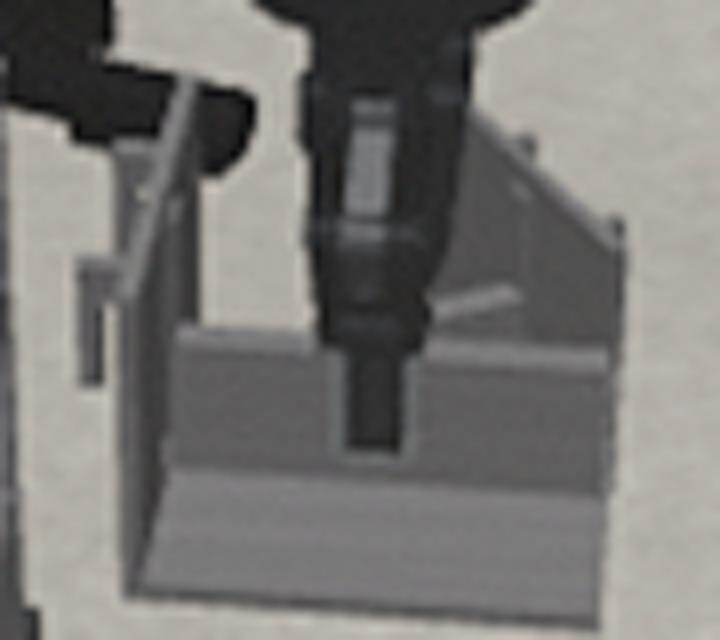

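Run:
```python
from h import *
np.set_printoptions(precision=2,suppress=True)
T=(300,205,9);S=(290,185,8)
o=[("top",T,(360,632),(-55,-55,5)),("side",S,(128,597),(60,55,0)),("side",S,(121,297),(60,55,85)),("side",S,(190,80),(57.5,-55,85)),("side",S,(600,627),(-55,55,0)),("side",S,(607,368),(-53,5,42)),("side",S,(607,345),(-53,-5,42)),("side",S,(90,385),(70,28,44)),("side",S,(80,258),(73,31,78))]
yaw=.105
def X(q,m):
    R=Rn.from_euler("ZYX",[q[4],q[3],0]).as_matrix() 
    return (R@(np.array(m)/1000.)+q[:3])
def r(q): return np.concatenate([proj(n,X(q,m))[0]-un(c,uv) for n,c,uv,m in o])
s=least_squares(r,[.56,.05,.105,0,yaw],loss="soft_l1")
print(s.x*[1000,1000,1000,57.3,57.3]);print(r(s.x).reshape(-1,2).T)
J=s.jac;print(np.sqrt(np.diag(np.linalg.inv(J.T@J)))*[1000,1000,1000,57.3,57.3]*.7)
```

```text
[560.52  48.9  105.23   0.1    6.43]
[[ 0.3  -0.55 -0.63 -0.18  0.43  0.49  0.66  0.58 -0.44]
 [-0.4   0.21 -0.19 -0.97  0.37  0.01  0.18 -0.42  0.92]]
[0.8  1.86 1.37 0.7  0.8 ]
```

Run:
```python
from h import *
up=(.6625,.0611,.1075)
rows([((*tf(up,(x+4.3,0,0))[0][:2],.118),-83.84) for x in(-103,-85,-75,-66,-62,-60)])
```

```text
[0.21, -0.08, -0.06] [-0.1, -0.2, -0.0]
[0.22, -0.09, -1.86] [-0.1, -0.2, -0.0]
[0.22, -0.09, -2.86] [-0.1, -0.2, -0.0]
[0.22, -0.09, -3.76] [-0.1, -0.2, -0.0]
[0.22, -0.09, -4.16] [-0.1, -0.2, -0.0]
[0.22, -0.09, -4.36] [-0.1, -0.2, -0.0]
```

>>> send_rows([
  [0.2,-0.1,-0.3,-0.1,-0.2,0,0],
  [0.2,-0.1,-1,-0.1,-0.2,0,0],
  [0.2,-0.1,-1.6,-0.1,-0.2,0,0],
  [0.2,-0.1,-1.8,-0.1,-0.2,0,0],
  [0.2,-0.1,-1.8,-0.1,-0.2,0,0],
  [0.2,-0.1,-1.8,-0.1,-0.2,0,0],
])

```text
clock: 9.1
eef_pos: [0.5814, 0.0524, 0.118]
tool_rot: [-0.706, -0.038, 0.706, -0.038]
contact_force: [0.1, -0.0, -3.8]
opening: 0.106
```

```bash
python3 ov5.py 6
python3 - <<'E'
from h import *
up=(.6625,.0611,.1075)
rows([((*tf(up,(x+4.3,0,0))[0][:2],.118),-83.84) for x in(-75,-66,-62,-60)])
E
```

```text
t 9.1 p [0.5814 0.0524 0.118 ] yaw_y -83.89 xax [-7.e-04 -3.e-04 -1.e+00] F [ 0.1 -0.  -3.8] M [0.01 0.07 0.05] op 0.106 j [-0.54  0.74  0.7   1.76 -0.61  0.87 -1.03]
br pred [0.577  0.052  0.1066] 0.10295602205198161
in upright: x -86.0 y 0.1 z-home 31.0 dyaw -0.05
[0.0, 0.01, -1.1] [-0.1, 0.0, -0.0]
[0.0, 0.01, -2.0] [-0.1, 0.0, -0.0]
[0.0, 0.01, -2.4] [-0.1, 0.0, -0.0]
[0.0, 0.01, -2.6] [-0.1, 0.0, -0.0]
```

View pics/os6.png

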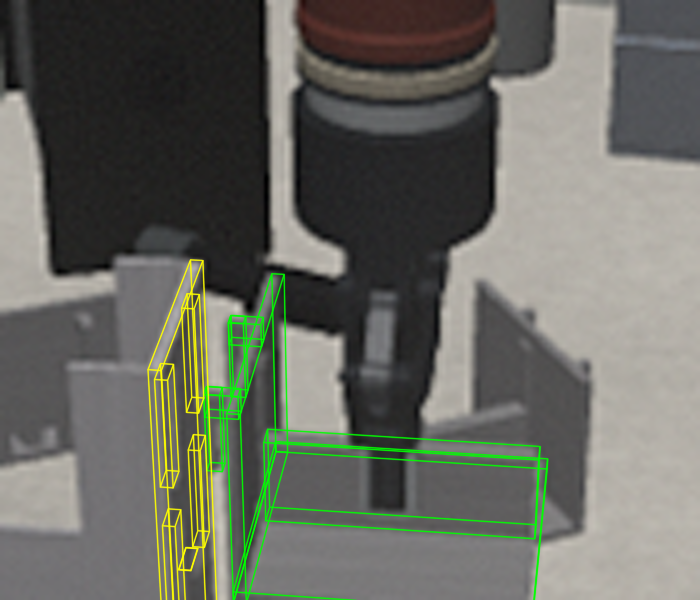

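>>> send_rows([
  [0,0,-0.5,-0.1,0,0,0],
  [0,0,-1,-0.1,0,0,0],
  [0,0,-1.4,-0.1,0,0,0],
  [0,0,-1.7,-0.1,0,0,0],
  [0,0,-1.7,-0.1,0,0,0],
])

```text
clock: 9.7
eef_pos: [0.5988, 0.0543, 0.118]
tool_rot: [-0.706, -0.038, 0.706, -0.038]
contact_force: [0.2, -0.0, -4.7]
opening: 0.108
```

```bash
python3 ov5.py 7
```

```text
t 9.7 p [0.5988 0.0543 0.118 ] yaw_y -83.78 xax [-2.e-04 -4.e-04 -1.e+00] F [ 0.2 -0.  -4.7] M [-0.    0.07  0.02] op 0.108 j [-0.53  0.76  0.7   1.71 -0.61  0.89 -1.04]
br pred [0.5938 0.0537 0.1083] 0.10284014447932048
in upright: x -69.1 y 0.0 z-home 30.8 dyaw 0.04
```

View pics/os7.png

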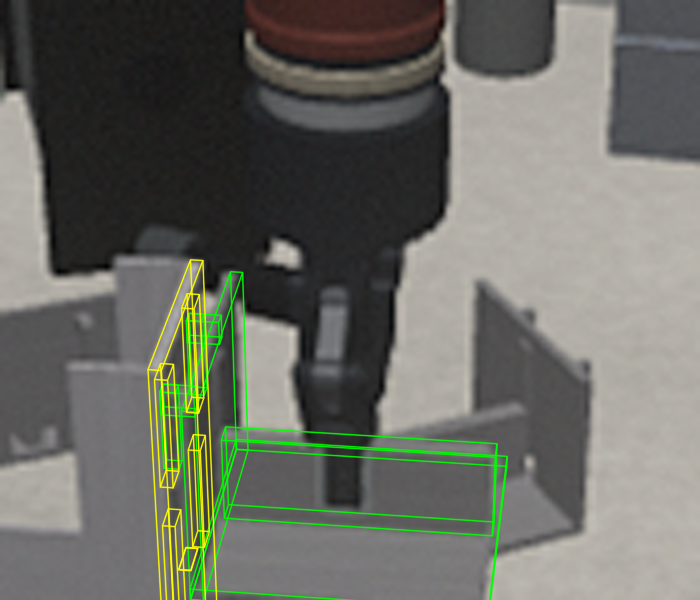

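>>> send_rows([
  [0,0,-0.3,0,0,0,0],
  [0,0,-0.6,0,0,0,0],
  [0,0,-0.8,0,0,0,0],
  [0,0,-0.95,0,0,0,0],
  [0,0,-0.95,0,0,0,0],
  [0,0,-0.95,0,0,0,0],
])

```text
clock: 10.4
eef_pos: [0.6055, 0.055, 0.1172]
tool_rot: [-0.704, -0.038, 0.708, -0.038]
contact_force: [-5.1, -0.1, -3.4]
opening: 0.102
```

```bash
python3 ov5.py 8
```

```text
t 10.4 p [0.6055 0.055  0.1172] yaw_y -83.79 xax [-5.9e-03 -2.0e-04 -1.0e+00] F [-5.1 -0.1 -3.4] M [-0.05  0.89  0.22] op 0.102 j [-0.53  0.78  0.7   1.69 -0.6   0.91 -1.05]
br pred [0.6012 0.0546 0.1084] 0.10216702822932278
in upright: x -61.7 y 0.1 z-home 30.2 dyaw 0.05
```

>>> send_rows([
  [0.3,0,-0.1,0,-0.3,0,0],
  [0.6,0,-0.1,0,-0.3,0,0],
  [0.9,0,-0.1,0,-0.3,0,0],
  [1.2,0,-0.1,0,-0.3,0,0],
  [1.2,0,-0.1,0,-0.3,0,0],
])

```text
clock: 11.0
eef_pos: [0.6048, 0.0551, 0.1042]
tool_rot: [-0.701, -0.038, 0.711, -0.038]
contact_force: [-4.9, -0.3, -4.8]
opening: 0.107
```

```bash
python3 ov5.py 9
```

```text
t 11.0 p [0.6048 0.0551 0.1042] yaw_y -83.79 xax [-1.490e-02 -8.000e-04 -9.999e-01] F [-4.9 -0.3 -4.8] M [-0.17  0.88  0.17] op 0.107 j [-0.52  0.79  0.69  1.69 -0.61  0.9  -1.04]
br pred [0.6005 0.0546 0.1084] 0.08929603542485745
in upright: x -62.3 y 0.2 z-home 17.3 dyaw 0.05
```

View pics/os9.png

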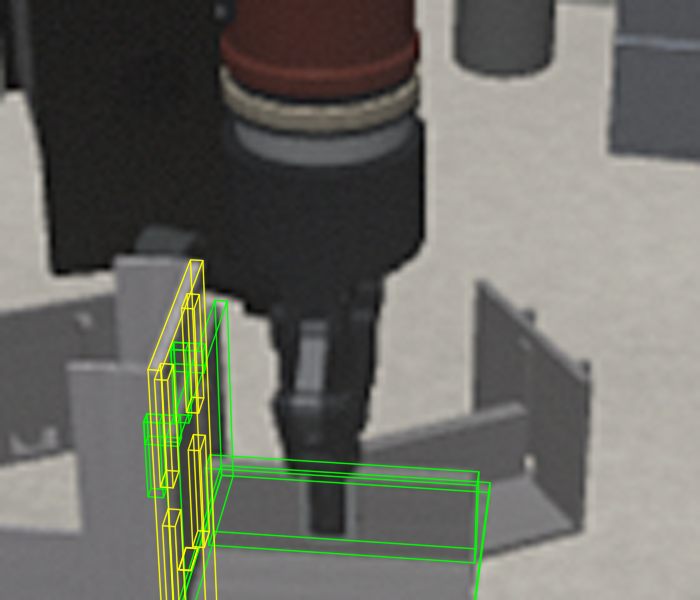

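>>> send_rows([
  [0,0,-0.1,0,0.5,0,0],
  [0,0,-0.15,0,0.9,0,0],
  [0.2,0,-0.15,0,0.9,0,0],
  [0.3,0,-0.15,0,0.9,0,0],
  [0.3,0,-0.15,0,0.9,0,0],
])

```text
clock: 11.6
eef_pos: [0.6057, 0.0552, 0.102]
tool_rot: [-0.706, -0.039, 0.706, -0.038]
contact_force: [-6.0, -0.2, 0.0]
opening: 0.105
```

```bash
python3 ov5.py 10
```

```text
t 11.6 p [0.6057 0.0552 0.102 ] yaw_y -83.79 xax [-3.0e-04  1.5e-03 -1.0e+00] F [-6.  -0.2  0. ] M [-0.09  1.2   0.17] op 0.105 j [-0.52  0.79  0.68  1.7  -0.62  0.88 -1.03]
br pred [0.6014 0.0547 0.1083] 0.08684156091698828
in upright: x -61.4 y 0.1 z-home 14.8 dyaw 0.05
```

>>> send_rows([
  [0.2,0,-0.12,0,0.2,0,0],
  [0.4,0,-0.12,0,0.2,0,0],
  [0.6,0,-0.12,0,0.2,0,0],
  [0.6,0,-0.12,0,0.2,0,0],
])

```text
clock: 12.1
eef_pos: [0.6055, 0.0545, 0.0987]
tool_rot: [0.707, 0.039, -0.706, 0.037]
contact_force: [-11.2, -1.1, 10.9]
opening: 0.103
```

```bash
python3 ov5.py 11
```

```text
t 12.1 p [0.6055 0.0545 0.0987] yaw_y -83.86 xax [ 0.0013  0.0034 -1.    ] F [-11.2  -1.1  10.9] M [-0.06  2.08  0.11] op 0.103 j [-0.51  0.79  0.68  1.71 -0.63  0.87 -1.02]
br pred [0.6012 0.054  0.1071] 0.08350192664307504
in upright: x -61.7 y -0.5 z-home 11.5 dyaw -0.02
```

View pics/os11.png

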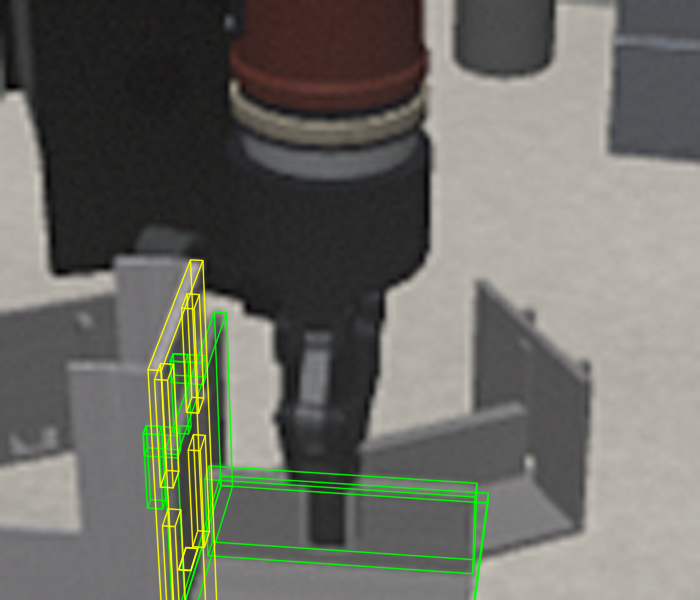

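>>> send_rows([
  [0.3,0,-0.05,0,0.1,0,0],
  [0.5,0,-0.05,0,0.1,0,0],
  [0.7,0,-0.05,0,0.1,0,0],
  [0.8,0,-0.05,0,0.1,0,0],
])

```text
clock: 12.6
eef_pos: [0.6049, 0.0545, 0.0905]
tool_rot: [0.707, 0.039, -0.706, 0.036]
contact_force: [-3.4, 0.3, -5.3]
opening: 0.11
```

```bash
python3 ov5.py 12
```

```text
t 12.6 p [0.6049 0.0545 0.0905] yaw_y -83.93 xax [ 0.0012  0.0041 -1.    ] F [-3.4  0.3 -5.3] M [-0.16  0.91 -0.05] op 0.11 j [-0.51  0.8   0.67  1.72 -0.64  0.85 -1.02]
br pred [0.6011 0.0542 0.1067] 0.07499985833073403
in upright: x -61.8 y -0.3 z-home 3.0 dyaw -0.05
```

>>> send_rows([
  [0.2,0,-0.05,0,0.1,-0.1,0],
  [0.4,0,-0.05,0,0.1,-0.1,0],
  [0.6,0,-0.05,0,0.1,-0.1,0],
  [0.7,0,-0.05,0,0.1,-0.1,0],
  [0.7,0,-0.05,0,0.1,-0.1,0],
])

```text
clock: 13.2
eef_pos: [0.6056, 0.0544, 0.0863]
tool_rot: [0.707, 0.041, -0.705, 0.035]
contact_force: [-11.9, 1.1, 14.0]
opening: 0.105
```

```bash
python3 ov5.py 13
```

```text
t 13.2 p [0.6056 0.0544 0.0863] yaw_y -83.84 xax [ 0.0032  0.0073 -1.    ] F [-11.9   1.1  14. ] M [-0.01  2.04  0.3 ] op 0.105 j [-0.5   0.81  0.66  1.72 -0.65  0.84 -1.01]
br pred [0.6013 0.054  0.1076] 0.07116050131442457
in upright: x -61.6 y -0.5 z-home -0.8 dyaw 0.00
```

View pics/os13.png

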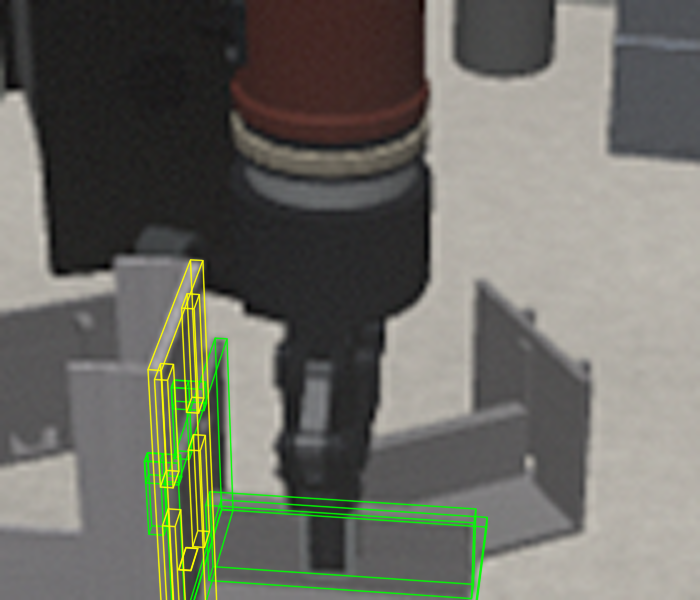

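>>> send_rows([
  [0.2,0,0,0,-0.1,-0.2,0],
  [0.4,0,0,0,-0.1,-0.2,0],
  [0.5,0,0,0,-0.1,-0.2,0],
  [0.5,0,0,0,-0.1,-0.2,0],
  [0.5,0,0,0,-0.1,-0.2,0],
])

```text
clock: 13.8
eef_pos: [0.6053, 0.0543, 0.0854]
tool_rot: [0.707, 0.043, -0.705, 0.034]
contact_force: [-15.4, 1.6, 19.0]
opening: 0.098
```

```bash
python3 ov5.py 14
```

```text
t 13.8 p [0.6053 0.0543 0.0854] yaw_y -83.79 xax [ 0.0017  0.013  -0.9999] F [-15.4   1.6  19. ] M [0.04 2.26 0.31] op 0.098 j [-0.5   0.81  0.66  1.72 -0.65  0.84 -1.  ]
br pred [0.601  0.0538 0.1084] 0.07035543336215432
in upright: x -61.9 y -0.6 z-home -1.6 dyaw 0.05
```

>>> send_rows([
  [-0.05,0,0.05,0,0,0.4,0],
  [-0.1,0,0.05,0,0,0.75,0],
  [-0.1,0,0.05,0,0,0.75,0],
  [-0.1,0,0.05,0,0,0.75,0],
])

```text
clock: 14.3
eef_pos: [0.6056, 0.0545, 0.0865]
tool_rot: [0.708, 0.038, -0.704, 0.038]
contact_force: [-4.3, -0.3, -0.8]
opening: 0.102
```

```bash
python3 ov5.py 15
```

```text
t 14.3 p [0.6056 0.0545 0.0865] yaw_y -83.76 xax [ 4.5e-03  2.0e-04 -1.0e+00] F [-4.3 -0.3 -0.8] M [0.04 0.74 0.11] op 0.102 j [-0.51  0.81  0.67  1.72 -0.64  0.84 -1.01]
br pred [0.6013 0.0541 0.1088] 0.07140417488514843
in upright: x -61.6 y -0.4 z-home -0.6 dyaw 0.07
```

>>> send_rows([
  [-0.1,0,0.02,0,-0.1,0,0],
  [-0.2,0,0.02,0,-0.1,0,0],
  [-0.2,0,0.02,0,-0.1,0,0],
])

```text
clock: 14.7
eef_pos: [0.6056, 0.0545, 0.0883]
tool_rot: [0.707, 0.038, -0.705, 0.039]
contact_force: [-1.2, 0.1, -4.4]
opening: 0.102
```

```bash
python3 ov5.py 16
```

```text
t 14.7 p [0.6056 0.0545 0.0883] yaw_y -83.77 xax [ 3.1e-03 -1.0e-04 -1.0e+00] F [-1.2  0.1 -4.4] M [-0.04  0.5   0.1 ] op 0.102 j [-0.51  0.81  0.67  1.72 -0.64  0.85 -1.02]
br pred [0.6013 0.054  0.1086] 0.07323247535655311
in upright: x -61.6 y -0.5 z-home 1.2 dyaw 0.06
```

>>> send_rows([
  [-0.1,0,0,0,0,0,0],
  [-0.2,0,0,0,0,0,0],
  [-0.2,0,0,0,0,0,0],
])

```text
clock: 15.1
eef_pos: [0.6049, 0.0545, 0.0899]
tool_rot: [0.707, 0.038, -0.706, 0.038]
contact_force: [-1.9, -0.7, -6.2]
opening: 0.109
```

```bash
python3 ov5.py 17
```

```text
t 15.1 p [0.6049 0.0545 0.0899] yaw_y -83.79 xax [ 1.5e-03 -1.0e-04 -1.0e+00] F [-1.9 -0.7 -6.2] M [-0.1   0.66  0.  ] op 0.109 j [-0.51  0.8   0.67  1.72 -0.64  0.85 -1.02]
br pred [0.6006 0.054  0.1084] 0.0747938717308081
in upright: x -62.3 y -0.4 z-home 2.8 dyaw 0.05
```

>>> send_rows([
  [-0.1,0,-0.03,0,0,0,0],
  [-0.15,0,-0.03,0,0,0,0],
  [-0.15,0,-0.03,0,0,0,0],
])

```text
clock: 15.5
eef_pos: [0.6044, 0.0545, 0.0911]
tool_rot: [-0.706, -0.038, 0.706, -0.038]
contact_force: [-2.6, -0.7, -7.4]
opening: 0.106
```

```bash
python3 ov5.py 18
```

```text
t 15.5 p [0.6044 0.0545 0.0911] yaw_y -83.79 xax [-2.e-04  1.e-04 -1.e+00] F [-2.6 -0.7 -7.4] M [-0.14  0.91  0.02] op 0.106 j [-0.51  0.8   0.67  1.71 -0.64  0.85 -1.02]
br pred [0.6002 0.0541 0.1084] 0.07596259100761214
in upright: x -62.7 y -0.3 z-home 4.0 dyaw 0.05
```

>>> send_rows([
  [0.2,0,-0.15,0,0.1,0,0],
  [0.4,0,-0.2,0,0.1,0,0],
  [0.6,0,-0.2,0,0.1,0,0],
  [0.8,0,-0.2,0,0.1,0,0],
  [0.9,0,-0.2,0,0.1,0,0],
  [0.9,0,-0.2,0,0.1,0,0],
])

```text
clock: 16.2
eef_pos: [0.6056, 0.0543, 0.0862]
tool_rot: [0.706, 0.039, -0.706, 0.038]
contact_force: [-14.3, 0.9, 16.0]
opening: 0.108
```

```bash
python3 ov5.py 19
```

```text
t 16.2 p [0.6056 0.0543 0.0862] yaw_y -83.76 xax [ 9.0e-04  2.7e-03 -1.0e+00] F [-14.3   0.9  16. ] M [0.2  2.45 0.35] op 0.108 j [-0.51  0.81  0.67  1.72 -0.64  0.85 -1.01]
br pred [0.6013 0.0539 0.1089] 0.07105659575136394
in upright: x -61.6 y -0.6 z-home -0.9 dyaw 0.08
```

View pics/side19.png

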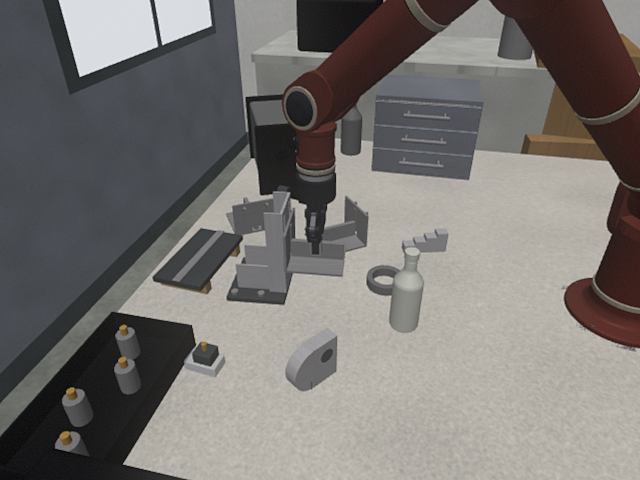

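>>> send_rows([
  [-0.05,0,0.08,0,0,0,0],
  [-0.1,0,0.1,0,0,0,0],
  [-0.1,0,0.1,0,0,0,0.3],
  [-0.1,0,0.1,0,0,0,0.8],
  [-0.1,0,0.1,0,0,0,1],
  [-0.1,0,0.1,0,0,0,1],
  [-0.1,0,0.1,0,0,0,1],
  [-0.1,0,0.1,0,0,0,1],
])

```text
clock: 17.1
eef_pos: [0.6049, 0.0542, 0.0872]
tool_rot: [0.707, 0.039, -0.705, 0.038]
contact_force: [-0.8, -0.7, 0.8]
opening: 1.003
```

```bash
python3 ov5.py 20;  python3 - <<'E'
from h import *
print(tf((.5566,.3013,.883),(-8,0,0)))
rows([((.60,.0542,.15),-83.8),((.59,.0542,.25),-83.8)])
E
```

```text
t 17.1 p [0.6049 0.0542 0.0872] yaw_y -83.76 xax [ 0.0016  0.0026 -1.    ] F [-0.8 -0.7  0.8] M [ 0.04 -0.02  0.  ] op 1.003 j [-0.51  0.81  0.67  1.72 -0.64  0.84 -1.01]
br pred [0.6005 0.0537 0.1089] 0.07206225106414248
in upright: x -62.5 y -0.7 z-home 0.1 dyaw 0.08
[[0.55152131 0.29511883 0.        ]]
[-6.28, -0.07, 0.46] [0.0, -0.1, 0.1]
[-16.29, -0.2, 1.44] [0.0, -0.1, 0.1]
```

View pics/os20.png

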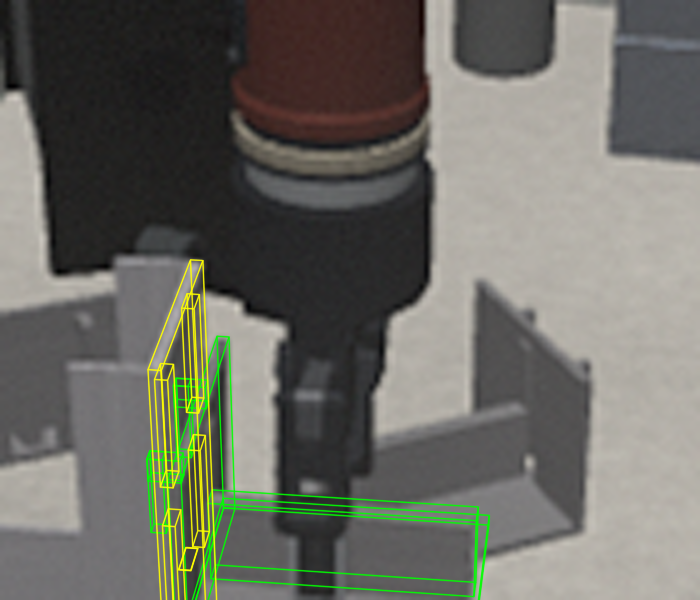

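>>> send_rows([
  [-2,0,0.2,0,0,0,1],
  [-6,0,0.4,0,0,0,1],
  [-11,0,1,0,0,0,1],
  [-15,0,1.4,0,0,0,1],
  [-17,0,1.5,0,0,0,1],
  [-17,0,1.5,0,0,0,1],
  [-17,0,1.5,0,0,0,1],
])

```text
clock: 17.9
eef_pos: [0.5892, 0.0524, 0.2567]
tool_rot: [0.706, 0.04, -0.706, 0.037]
contact_force: [-0.1, 0.2, -0.8]
opening: 1.001
```

Run:
```python
from h import *
show()
rows([((.58,.12,.25),-70),((.57,.2,.25),-55),((.5515,.2951,.2),-39.4),((.5515,.2951,.12),-39.4)])
```

```text
t 17.9 p [0.5892 0.0524 0.2567] yaw_y -83.75 xax [ 7.0e-04  3.2e-03 -1.0e+00] F [-0.1  0.2 -0.8] M [0.01 0.01 0.03] op 1.001 j [-0.6   0.6   0.81  1.58 -0.47  1.16 -1.15]
[0.69, -6.82, 0.18] [-13.8, -0.1, 0.2]
[0.71, -14.88, 0.31] [-28.8, -0.1, 0.2]
[5.74, -24.52, 1.12] [-44.4, -0.1, 0.1]
[13.74, -24.49, 1.12] [-44.4, -0.1, 0.1]
```

>>> send_rows([
  [0,-3,0,-6,-0.1,0.2,1],
  [0,-6.5,0.2,-13,-0.1,0.2,1],
  [0,-10.5,0.2,-20,-0.1,0.2,1],
  [0,-14.5,0.3,-28,-0.1,0.2,1],
  [0,-18.5,0.6,-36,-0.1,0.2,1],
  [1,-22,1,-42,-0.1,0.1,1],
  [3,-24.5,1.1,-44.4,-0.1,0.1,1],
  [6,-24.5,1.1,-44.4,-0.1,0.1,1],
  [10,-24.5,1.1,-44.4,-0.1,0.1,1],
  [12,-24.5,1.1,-44.4,-0.1,0.1,1],
  [12,-24.5,1.1,-44.4,-0.1,0.1,1],
  [12,-24.5,1.1,-44.4,-0.1,0.1,1],
])

```text
clock: 19.1
eef_pos: [0.5514, 0.2948, 0.1364]
tool_rot: [-0.639, -0.303, 0.64, -0.302]
contact_force: [-0.1, -0.2, -0.2]
opening: 0.999
```

Run:
```python
from h import *
show()
rows([((.5515,.2951,.1),-39.4),((.5515,.2951,.055),-39.4)])
for n in("side","top"): cv2.imwrite(f"pics/{n}21.png",bot.camera(n)[:,:,::-1])
t=cv2.imread("pics/top21.png"); s=cv2.imread("pics/side21.png")
draw("side",s,(240,190,5),(140,120),[(BR,(.6013,.0541,.1088),.072,(0,255,0)),(UP,(.6625,.0611,.1075),0,(0,255,255))],"pics/b.png")
draw("side",s,(250,250,6),(120,100),[(BL,(.5566,.3013,.883),0,(0,255,0))],"pics/a.png")
draw("top",t,(255,160,5),(120,110),[(BR,(.6013,.0541,.1088),.072,(0,255,0)),(UP,(.6625,.0611,.1075),0,(0,255,255))],"pics/c.png")
```

```text
t 19.1 p [0.5514 0.2948 0.1364] yaw_y -39.37 xax [-1.8e-03 -4.0e-04 -1.0e+00] F [-0.1 -0.2 -0.2] M [-0.    0.01  0.04] op 0.999 j [-0.83  0.73  0.53  1.62 -0.44  0.92 -0.82]
[3.64, -0.0, -0.04] [0.0, 0.1, 0.1]
[8.14, 0.0, -0.04] [0.0, 0.1, 0.1]
```

View pics/b.png

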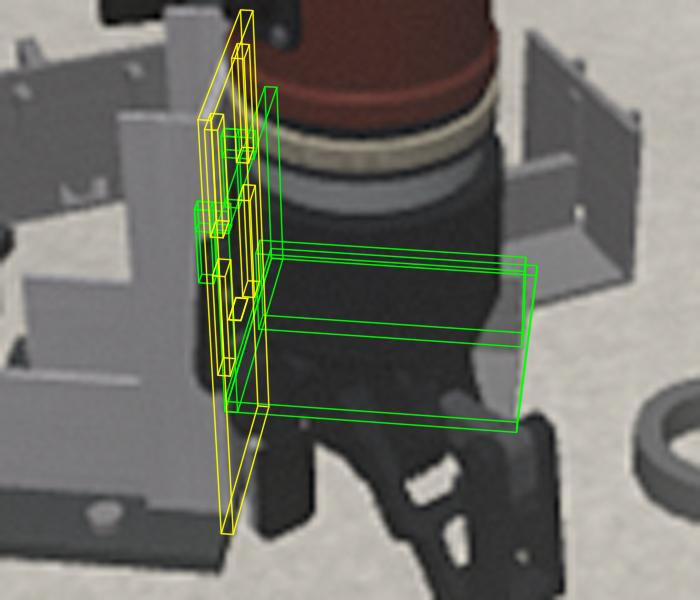

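View pics/a.png

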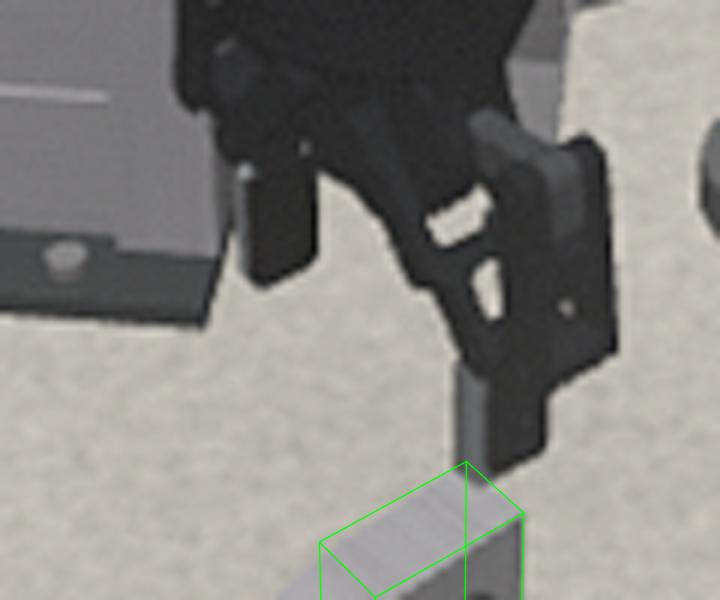

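View pics/c.png

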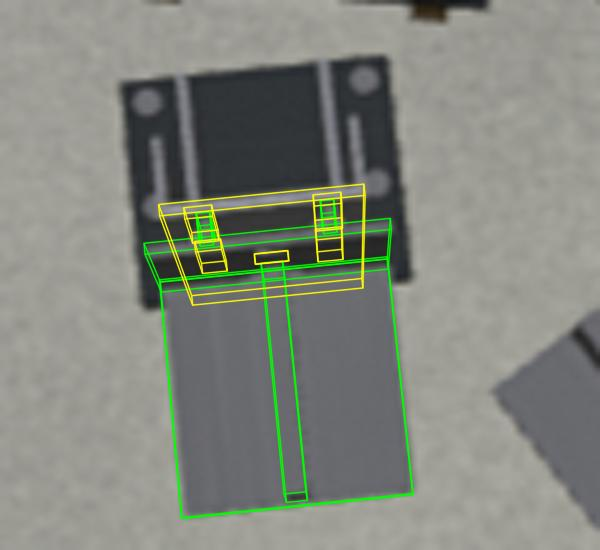

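>>> send_rows([
  [2,0,0,0,0.1,0.1,1],
  [4,0,0,0,0.1,0.1,1],
  [6,0,0,0,0.1,0.1,1],
  [7.3,0,0,0,0.1,0.1,1],
  [8.1,0,0,0,0.1,0.1,1],
  [8.1,0,0,0,0.1,0.1,1],
  [8.1,0,0,0,0.1,0.1,1],
])

```text
clock: 19.9
eef_pos: [0.5536, 0.2954, 0.0583]
tool_rot: [0.642, 0.302, -0.637, 0.302]
contact_force: [0.2, -0.0, -0.0]
opening: 1.0
```

Run:
```python
from h import *
show()
rows([((.5515,.2951,.055),-39.4)])
```

```text
t 19.9 p [0.5536 0.2954 0.0583] yaw_y -39.37 xax [ 0.0061  0.0025 -1.    ] F [ 0.2 -0.  -0. ] M [-0.01  0.01  0.04] op 1.0 j [-0.8   0.82  0.47  1.68 -0.51  0.76 -0.77]
[0.33, -0.14, 0.16] [0.0, -0.3, -0.2]
```

>>> send_rows([
  [0.3,-0.15,0.15,0,-0.3,-0.2,1],
  [0.3,-0.15,0.15,0,-0.3,-0.2,1],
  [0.3,-0.15,0.15,0,-0.3,-0.2,0.6],
  [0.3,-0.15,0.15,0,-0.3,-0.2,0.4],
  [0.3,-0.15,0.15,0,-0.3,-0.2,0.3],
  [0.3,-0.15,0.15,0,-0.3,-0.2,0],
  [0.3,-0.15,0.15,0,-0.3,-0.2,0],
  [0.3,-0.15,0.15,0,-0.3,-0.2,0],
  [0.3,-0.15,0.15,0,-0.3,-0.2,0],
  [0.3,-0.15,0.15,0,-0.3,-0.2,0],
  [0.3,-0.15,0.15,0,-0.3,-0.2,0],
])

```text
clock: 21.0
eef_pos: [0.5512, 0.2957, 0.0555]
tool_rot: [0.639, 0.303, -0.639, 0.302]
contact_force: [-1.0, 1.8, 4.2]
opening: 0.286
```

Run:
```python
from h import *
show()
for n in("side","top"): cv2.imwrite(f"pics/{n}22.png",bot.camera(n)[:,:,::-1])
t=cv2.imread("pics/top22.png"); s=cv2.imread("pics/side22.png")
draw("side",s,(260,280,6),(120,130),[(BL,(.5566,.3013,.883),0,(0,255,0))],"pics/a.png")
```

```text
t 21.0 p [0.5512 0.2957 0.0555] yaw_y -39.36 xax [-4.0e-04  1.4e-03 -1.0e+00] F [-1.   1.8  4.2] M [ 0.33  0.45 -0.02] op 0.286 j [-0.8   0.83  0.47  1.68 -0.51  0.76 -0.77]
```

View pics/a.png

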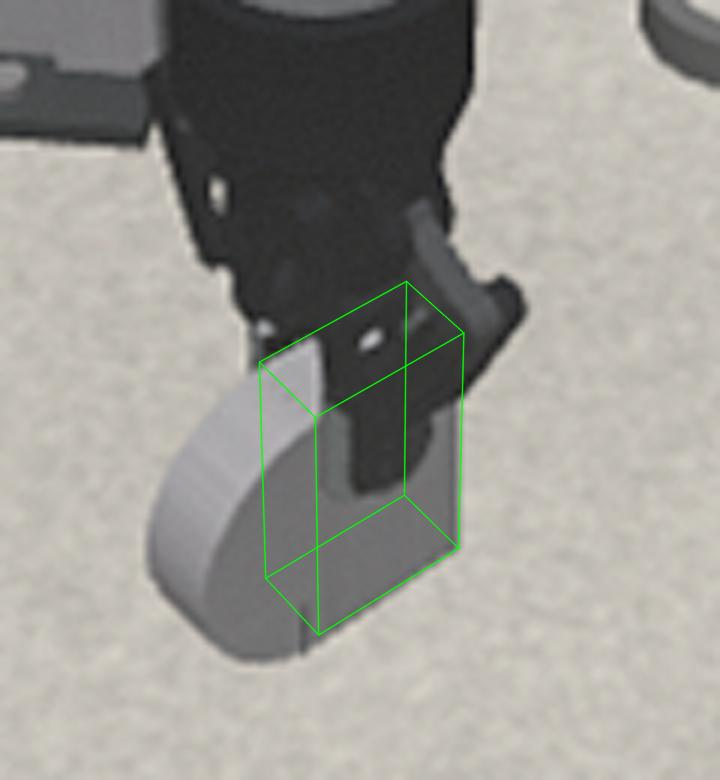

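Run:
```python
from h import *
br=(.6013,.0541,.1088)
p=tf(br,(-7.8,31,0))[0];print(p)
rows([((.5512,.2957,.25),-39.4),((.55,.2,.25),-62),((.56,.12,.25),-83.77),((p[0],p[1],.25),-83.77),((p[0],p[1],.15),-83.77)])
```

```text
[0.59017997 0.08406973 0.        ]
[-19.45, -0.02, -0.01] [0.0, -0.0, 0.1]
[-19.47, 5.96, 7.46] [22.6, -0.0, 0.1]
[-19.48, 11.8, 13.01] [44.4, -0.0, 0.1]
[-19.48, 16.41, 13.88] [44.4, -0.0, 0.1]
[-9.48, 16.43, 13.89] [44.4, -0.0, 0.1]
```

>>> send_rows([
  [-0.5,0,0,0,0,0,0],
  [-2,0,0,0,0,0,0],
  [-5,0,0,0,0,0,0],
  [-9,0,0,0,0,0,0],
  [-13,0,0,0,0,0,0],
  [-17,0,0,0,0,0,0],
  [-19,0,0,0,0,0,0],
  [-19.5,1.5,2,6,0,0,0],
  [-19.5,3.5,4.5,13,0,0,0],
  [-19.5,6,7.5,20,0,0,0],
  [-19.5,8,9.5,27,0,0,0],
  [-19.5,10,11.3,35,0,0,0],
])

```text
clock: 22.3
eef_pos: [0.5562, 0.1417, 0.2507]
tool_rot: [-0.701, -0.094, 0.701, -0.093]
contact_force: [0.6, 0.1, -5.0]
opening: 0.287
```

Run:
```python
from h import *
show()
br=(.6013,.0541,.1088)
p=tf(br,(-7.8,31,0))[0]
rows([((.56,.12,.25),-83.77),((p[0],p[1],.25),-83.77),((p[0],p[1],.15),-83.77)])
```

```text
t 22.3 p [0.5562 0.1417 0.2507] yaw_y -74.82 xax [-9.e-04  5.e-04 -1.e+00] F [ 0.6  0.1 -5. ] M [ 0.02 -0.03 -0.04] op 0.287 j [-0.76  0.57  0.78  1.64 -0.44  1.11 -1.17]
[0.07, 2.2, 0.21] [8.9, 0.0, 0.0]
[0.06, 6.45, -1.77] [8.9, 0.0, 0.0]
[10.06, 6.46, -1.77] [8.9, 0.0, 0.0]
```

>>> send_rows([
  [0,2.2,0.2,6,0,0,0],
  [0,3.5,-0.5,8.9,0,0,0],
  [0,5,-1.1,8.9,0,0,0],
  [0,6.2,-1.7,8.9,0,0,0],
  [0,6.5,-1.8,8.9,0,0,0],
  [0,6.5,-1.8,8.9,0,0,0],
  [0,6.5,-1.8,8.9,0,0,0],
])

```text
clock: 23.0
eef_pos: [0.5903, 0.0849, 0.2503]
tool_rot: [-0.705, -0.04, 0.707, -0.039]
contact_force: [0.0, -0.4, -5.3]
opening: 0.285
```

```bash
cat > ovb.py <<'E'
from h import *
import sys
k=sys.argv[1]; zt=float(sys.argv[2])
show()
br=(.6013,.0541,.1088)
st=bot.get_state(); p=st["eef_pos"]; R=Rn.from_quat(st["tool_rot"]).as_matrix()
yaw=math.atan2(R[1,1],R[0,1])+math.pi/2
b=(p[0]+.0078*math.cos(yaw),p[1]+.0078*math.sin(yaw),yaw); z=p[2]-.0555
d=np.array(b[:2])-br[:2];c,s=math.cos(br[2]),math.sin(br[2])
print("block in bracket: x %.1f y %.1f above shelf %.1f dyaw %.2f"%(1000*(c*d[0]+s*d[1]),1000*(-s*d[0]+c*d[1]),1000*z-77,math.degrees(yaw-br[2])))
q=tf(br,(-7.8,31,0))[0]
rows([((q[0],q[1],zt),-83.77)])
for n in("side","top"): cv2.imwrite(f"pics/{n}{k}.png",bot.camera(n)[:,:,::-1])
t=cv2.imread(f"pics/top{k}.png"); s=cv2.imread(f"pics/side{k}.png")
g=(0,255,0)
draw("top",t,(250,160,5),(130,120),[(BR,br,.0715,g),(BL,b,z,(0,128,255))],f"pics/ot{k}.png")
draw("side",s,(250,150,5),(130,150),[(BR,br,.0715,g),(BL,b,z,(0,128,255))],f"pics/os{k}.png")
E
python3 ovb.py 23 .15
```

```text
t 23.0 p [0.5903 0.0849 0.2503] yaw_y -83.64 xax [-0.0021  0.0015 -1.    ] F [ 0.  -0.4 -5.3] M [ 0.02 -0.01  0.02] op 0.285 j [-0.64  0.62  0.81  1.57 -0.48  1.16 -1.19]
block in bracket: x 0.2 y 31.9 above shelf 117.8 dyaw 0.13
[10.03, 0.1, -0.0] [0.1, 0.1, 0.1]
```

View pics/os23.png

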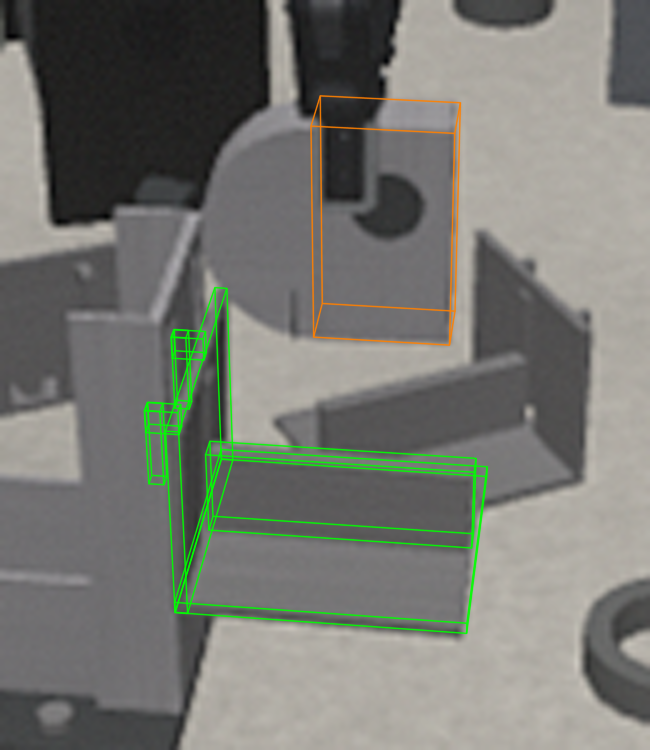

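>>> send_rows([
  [3,0.1,0,0.1,0.1,0.1,0],
  [6,0.1,0,0.1,0.1,0.1,0],
  [8.5,0.1,0,0.1,0.1,0.1,0],
  [9.8,0.1,0,0.1,0.1,0.1,0],
  [10,0.1,0,0.1,0.1,0.1,0],
  [10,0.1,0,0.1,0.1,0.1,0],
  [10,0.1,0,0.1,0.1,0.1,0],
])

```text
clock: 23.8
eef_pos: [0.5914, 0.084, 0.152]
tool_rot: [0.707, 0.039, -0.705, 0.039]
contact_force: [1.0, -0.0, -4.1]
opening: 0.288
```

```bash
python3 ovb.py 24 .135
```

```text
t 23.8 p [0.5914 0.084  0.152 ] yaw_y -83.71 xax [ 3.5e-03 -2.0e-04 -1.0e+00] F [ 1.  -0.  -4.1] M [-0.05  0.01  0.02] op 0.288 j [-0.6   0.72  0.73  1.7  -0.57  0.95 -1.11]
block in bracket: x 1.2 y 30.8 above shelf 19.5 dyaw 0.05
[1.7, -0.03, 0.13] [0.1, -0.2, -0.0]
```

View pics/os24.png

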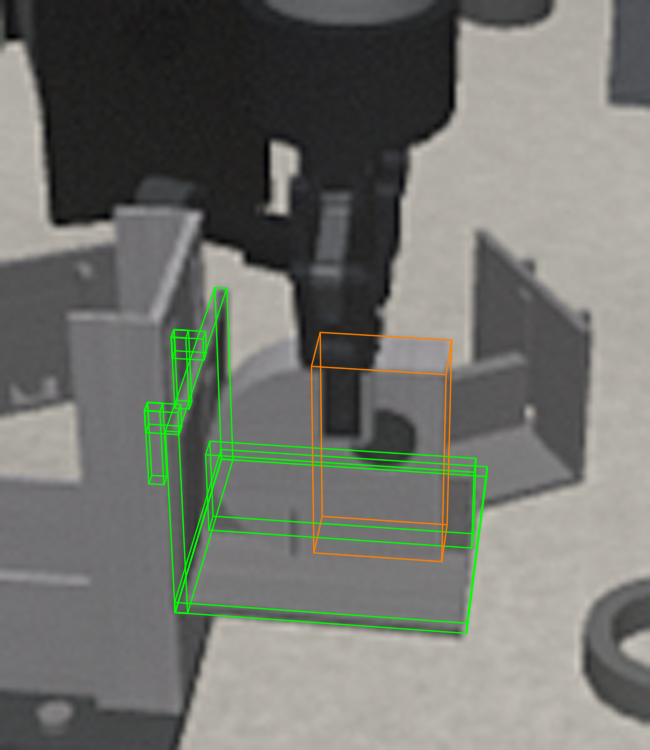

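View pics/ot24.png

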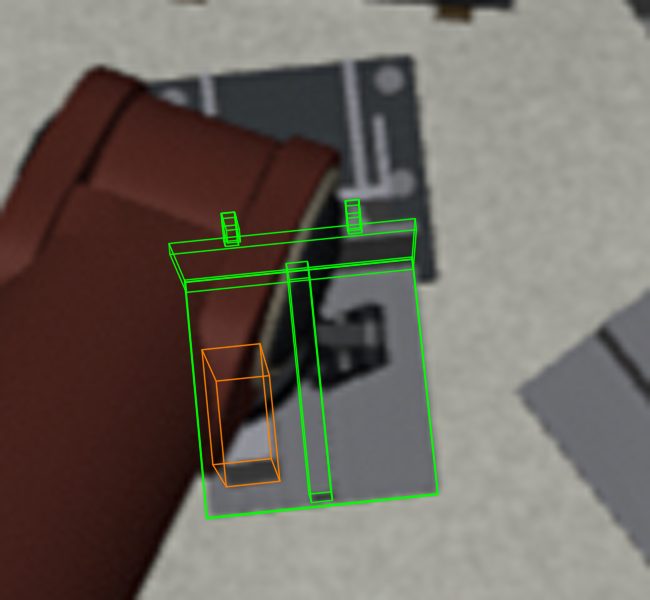

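>>> send_rows([
  [0.5,0,0.1,0,-0.2,0,0],
  [1,0,0.15,0,-0.2,0,0],
  [1.5,0,0.15,0,-0.2,0,0],
  [1.6,0,0.15,0,-0.2,0,0],
  [1.6,0,0.15,0,-0.2,0,0],
  [1.6,0,0.15,0,-0.2,0,0],
])

```text
clock: 24.5
eef_pos: [0.5898, 0.0837, 0.1359]
tool_rot: [-0.706, -0.039, 0.706, -0.039]
contact_force: [0.4, 0.5, -5.5]
opening: 0.286
```

```bash
python3 ovb.py 25 .132
```

```text
t 24.5 p [0.5898 0.0837 0.1359] yaw_y -83.72 xax [-2.e-04 -4.e-04 -1.e+00] F [ 0.4  0.5 -5.5] M [ 0.01 -0.01  0.01] op 0.286 j [-0.6   0.74  0.72  1.71 -0.59  0.92 -1.1 ]
block in bracket: x -0.4 y 30.7 above shelf 3.4 dyaw 0.05
[0.39, -0.03, -0.04] [0.1, 0.0, -0.0]
```

Now ease down about 3 mm and check for contact.

>>> send_rows([
  [0.1,0,0,0,0,0,0],
  [0.2,0,0,0,0,0,0],
  [0.3,0,0,0,0,0,0],
  [0.3,0,0,0,0,0,0],
])

```text
clock: 25.0
eef_pos: [0.5898, 0.0838, 0.1329]
tool_rot: [-0.706, -0.039, 0.706, -0.039]
contact_force: [-0.9, -0.3, -5.0]
opening: 0.288
```

```bash
python3 -c "
from h import *
show()"
```

```text
t 25.0 p [0.5898 0.0838 0.1329] yaw_y -83.72 xax [-3.e-04 -3.e-04 -1.e+00] F [-0.9 -0.3 -5. ] M [-0.03  0.05  0.02] op 0.288 j [-0.6   0.74  0.72  1.71 -0.59  0.92 -1.1 ]
```

>>> send_rows([
  [0.05,0,0,0,0,0,0],
  [0.1,0,0,0,0,0,0],
  [0.15,0,0,0,0,0,0],
  [0.15,0,0,0,0,0,0],
])

```text
clock: 25.4
eef_pos: [0.5897, 0.0838, 0.1313]
tool_rot: [-0.706, -0.039, 0.706, -0.039]
contact_force: [0.8, -0.5, -5.5]
opening: 0.289
```

```bash
python3 ovb.py 26 .132
```

```text
t 25.4 p [0.5897 0.0838 0.1313] yaw_y -83.72 xax [-5.e-04 -3.e-04 -1.e+00] F [ 0.8 -0.5 -5.5] M [ 0.02 -0.03  0.02] op 0.289 j [-0.59  0.74  0.71  1.72 -0.59  0.91 -1.09]
block in bracket: x -0.5 y 30.8 above shelf -1.2 dyaw 0.05
[-0.07, -0.02, -0.05] [0.1, 0.0, -0.0]
```

View pics/os26.png

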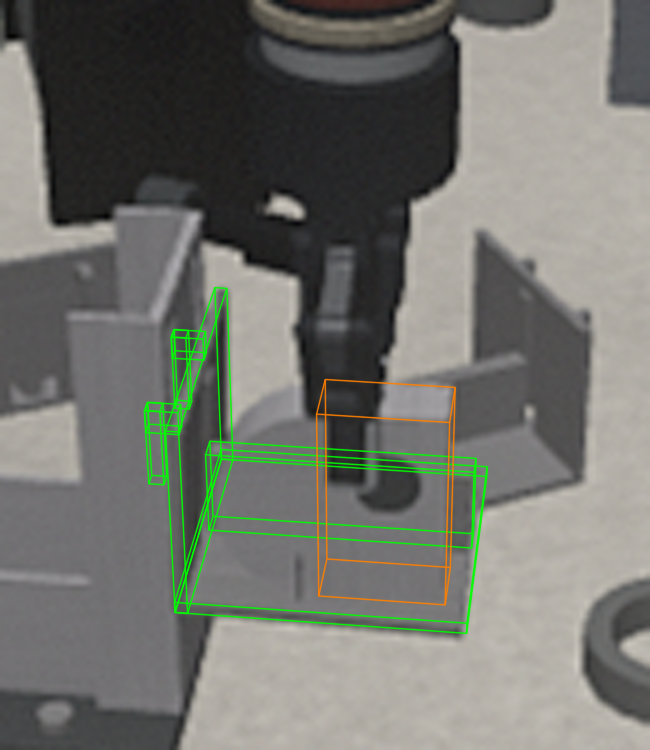

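>>> send_rows([
  [0.05,0,0,0,0,0,0],
  [0.1,0,0,0,0,0,0],
  [0.15,0,0,0,0,0,0],
  [0.15,0,0,0,0,0,0],
])

```text
clock: 25.9
eef_pos: [0.5899, 0.0838, 0.1304]
tool_rot: [0.706, 0.039, -0.706, 0.039]
contact_force: [-1.8, -0.1, -1.2]
opening: 0.283
```

```bash
python3 -c "
from h import *
show()"
```

```text
t 25.9 p [0.5899 0.0838 0.1304] yaw_y -83.72 xax [ 1.e-04  0.e+00 -1.e+00] F [-1.8 -0.1 -1.2] M [-0.02  0.27 -0.05] op 0.283 j [-0.59  0.74  0.71  1.72 -0.6   0.91 -1.09]
```

>>> send_rows([
  [0.05,0,0,0,0.4,0,0],
  [0.08,0,0,0,0.7,0,0],
  [0.08,0,0,0,0.7,0,0],
])

```text
clock: 26.2
eef_pos: [0.5896, 0.0837, 0.1302]
tool_rot: [0.71, 0.039, -0.702, 0.038]
contact_force: [-3.1, 0.2, 2.6]
opening: 0.29
```

```bash
python3 -c "
from h import *
show()"
```

```text
t 26.2 p [0.5896 0.0837 0.1302] yaw_y -83.74 xax [ 0.0122  0.0019 -0.9999] F [-3.1  0.2  2.6] M [0.07 0.8  0.04] op 0.29 j [-0.59  0.74  0.71  1.73 -0.6   0.89 -1.09]
```

>>> send_rows([
  [0,0,0,0,-0.3,0,0],
  [0,0,0,0,-0.3,0,0],
  [0,0,0,0,-0.3,0,0.35],
  [0,0,0,0,-0.3,0,0.4],
  [0,0,0,0,-0.3,0,0.5],
  [0,0,0,0,-0.3,0,0.6],
  [0,0,0,0,-0.3,0,0.7],
  [0,0,0,0,-0.3,0,0.7],
  [0,0,0,0,-0.3,0,0.7],
])

```text
clock: 27.1
eef_pos: [0.5896, 0.0836, 0.1302]
tool_rot: [0.709, 0.039, -0.704, 0.038]
contact_force: [0.2, -0.8, -0.8]
opening: 0.704
```

```bash
python3 ovb.py 27 .3
```

```text
t 27.1 p [0.5896 0.0836 0.1302] yaw_y -83.74 xax [ 0.0071  0.0013 -1.    ] F [ 0.2 -0.8 -0.8] M [-0.02  0.02  0.  ] op 0.704 j [-0.59  0.74  0.71  1.72 -0.6   0.9  -1.09]
block in bracket: x -0.6 y 30.6 above shelf -2.3 dyaw 0.03
[-16.98, -0.05, -0.18] [0.0, -0.4, 0.0]
```

View pics/os27.png

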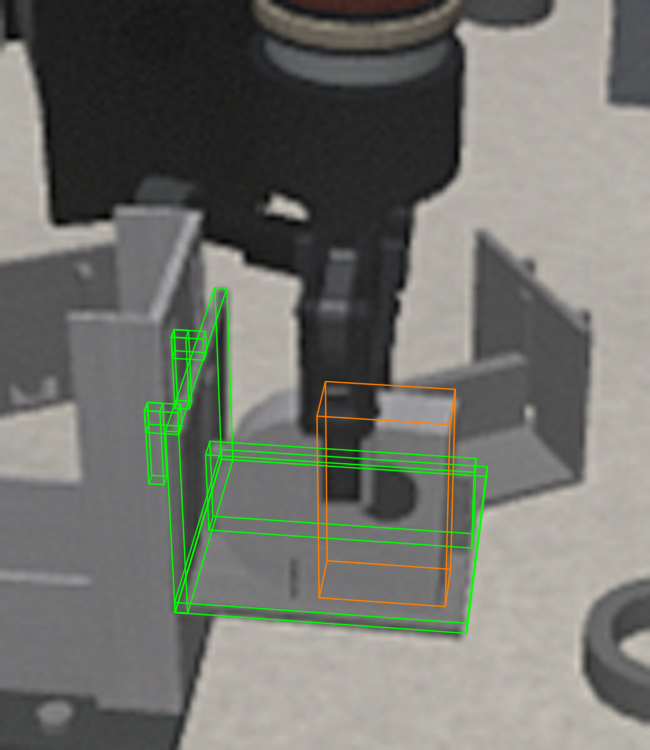

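>>> send_rows([
  [-1,0,0,0,-0.3,0,0.7],
  [-3,0,0,0,-0.4,0,0.7],
  [-6,0,0,0,-0.4,0,0.7],
  [-10,0,0,0,-0.4,0,0.7],
  [-14,0,0.5,0,-0.4,0,0.7],
  [-16,0,2,0,-0.4,0,0.7],
  [-17,-3,3,0,-0.4,0,0.7],
  [-17,-7,4,0,-0.4,0,0.7],
  [-17,-11,5,0,-0.4,0,0.7],
  [-17,-15,6,0,-0.4,0,0.7],
  [-17,-19,7,0,-0.4,0,0.7],
  [-17,-19,7,0,-0.4,0,0.7],
])

```text
clock: 28.4
eef_pos: [0.495, 0.273, 0.2993]
tool_rot: [-0.705, -0.045, 0.707, -0.042]
contact_force: [-0.3, -0.6, 0.2]
opening: 0.699
```

```bash
python3 ovb.py 28 .3
python3 - <<'E'
from h import *
t=cv2.imread("pics/top28.png"); s=cv2.imread("pics/side28.png")
up=(.6625,.0611,.1075); o=tf(up,(-60,0,72))[0]; br=(o[0],o[1],up[2])
bl=tf(br,(0,31,0))[0]; bl=(bl[0],bl[1],br[2])
draw("side",s,(240,170,6),(120,130),[],"pics/a.png")
draw("side",s,(240,170,6),(120,130),[(BR,br,.072,(0,255,0)),(BL,bl,.077,(0,128,255))],"pics/b.png")
draw("top",t,(260,160,6),(110,110),[],"pics/c.png")
E
```

```text
t 28.4 p [0.495  0.273  0.2993] yaw_y -82.99 xax [-0.0027  0.0045 -1.    ] F [-0.3 -0.6  0.2] M [ 0.01  0.01 -0.02] op 0.699 j [-1.06  0.53  0.86  1.59 -0.43  1.22 -1.57]
block in bracket: x -74.1 y 229.2 above shelf 166.8 dyaw 0.78
[-0.18, 19.91, -7.14] [0.8, 0.1, 0.3]
```

View pics/a.png

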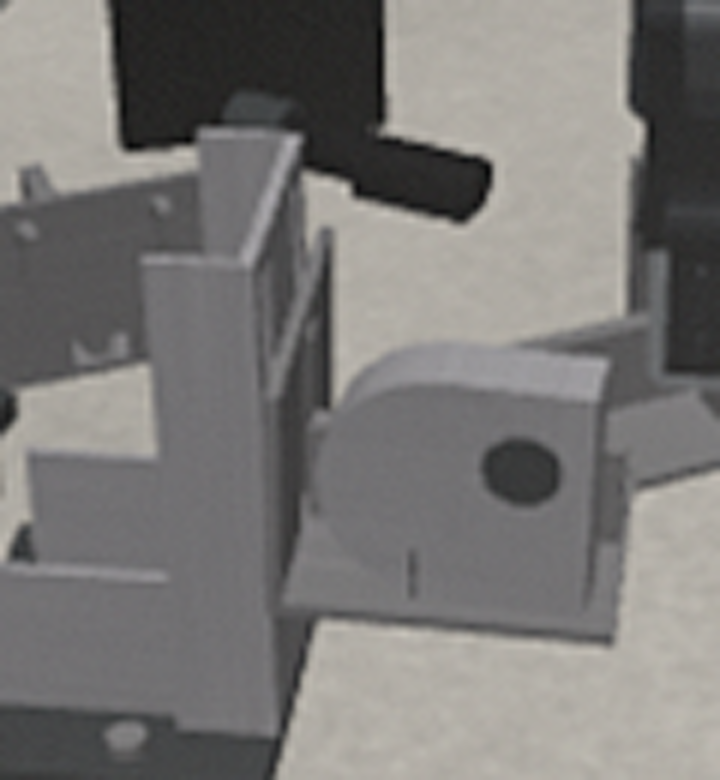

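View pics/b.png

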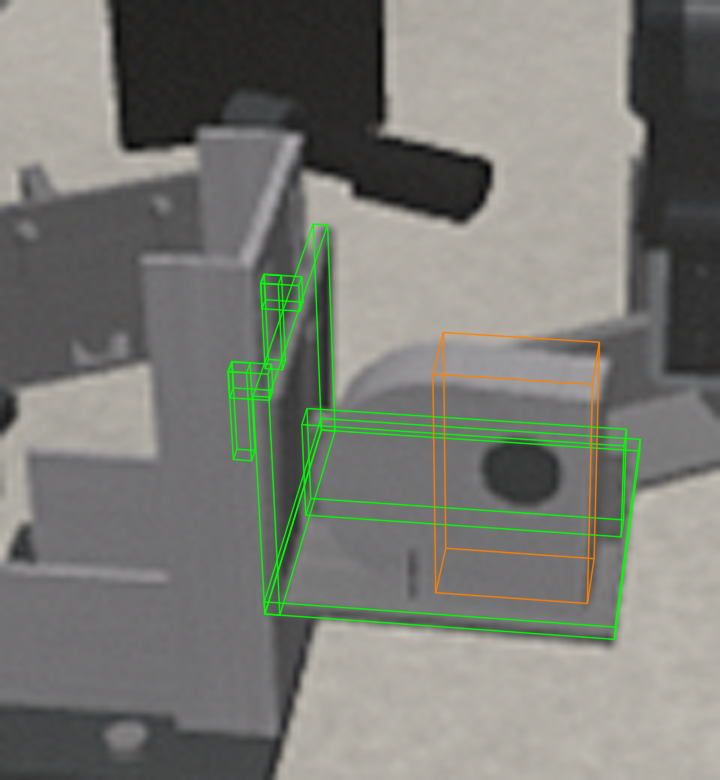

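View pics/c.png

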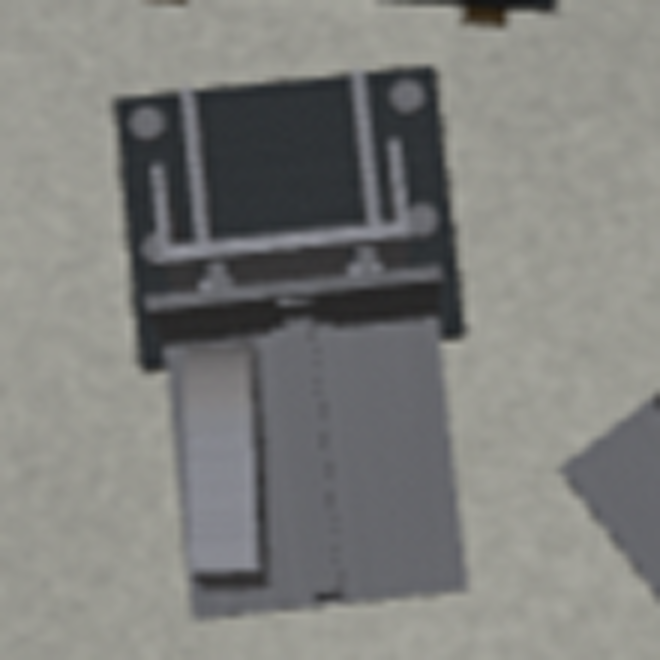

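View pics/side28.png

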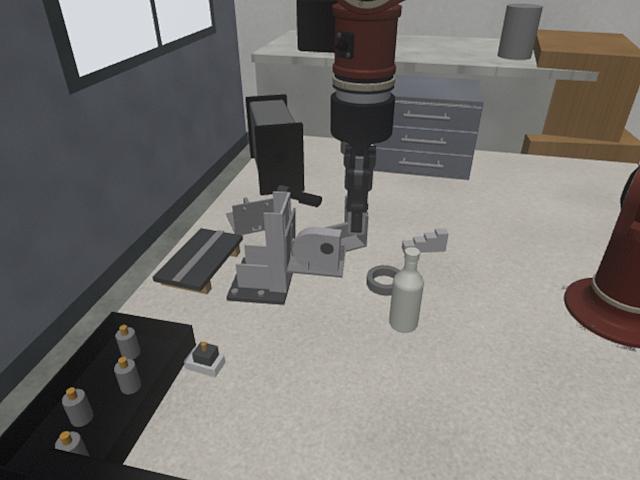

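Run:
```python
from h import *
np.set_printoptions(precision=2,suppress=True)
t=cv2.imread("pics/top28.png")
up=(.6625,.0611,.1075)
for m in [(-4.5,0,83),(-4.5,8,83),(-4.5,-8,83),(-5,12,77),(-5,-12,77),(0,0,89),(-5,0,157),(0,0,157)]:
    print(m,((proj("top",tf(up,m))-[260,160]+.5)*6-.5)[0],((proj("top",tf(up,m))-[290,195]+.5)*16-.5)[0])
draw("top",t,(290,195,16),(40,30),[],"pics/d.png")
# fit bracket pose now
T=(260,160,6);S=(240,170,6)
o=[("top",T,(193,620),(-55,55,5)),("top",T,(468,590),(-55,-55,5)),("side",S,(268,395),(60,55,85)),("side",S,(331,228),(55,-55,85)),("side",S,(613,643),(-55,55,0)),("top",T,(443,266),(60,-55,85)),("top",T,(145,297),(60,55,85))]
def X(q,m):
    R=Rn.from_euler("ZYX",[q[4],q[3],0]).as_matrix() 
    return (R@(np.array(m)/1000.)+q[:3])
def r(q): return np.concatenate([proj(n,X(q,m))[0]-un(c,uv) for n,c,uv,m in o])
s=least_squares(r,[.6,.05,.072,0,.108],loss="soft_l1")
print(s.x*[1000,1000,1000,57.3,57.3],tf(up,(-60,0,72))*1000);print(r(s.x).reshape(-1,2).T)
```

```text
(-4.5, 0, 83) [297.09 325.56] [313.07 308.99]
(-4.5, 8, 83) [277.07 327.56] [259.68 314.34]
(-4.5, -8, 83) [317.1  323.55] [366.44 303.64]
(-5, 12, 77) [267.87 332.87] [235.15 328.49]
(-5, -12, 77) [327.59 326.89] [394.4  312.53]
(0, 0, 89) [295.46 311.34] [308.72 271.08]
(-5, 0, 157) [290.19 285.53] [294.68 202.26]
(0, 0, 157) [288.9  272.42] [291.22 167.27]
[602.81  52.68  69.29  -1.86   6.71] [[602.85  54.66  72.  ]]
[[-0.01  0.26 -0.54  0.69  0.63 -0.34  0.14]
 [-0.12 -0.28  0.19 -0.46  0.39 -0.27 -0.06]]
```

View pics/d.png

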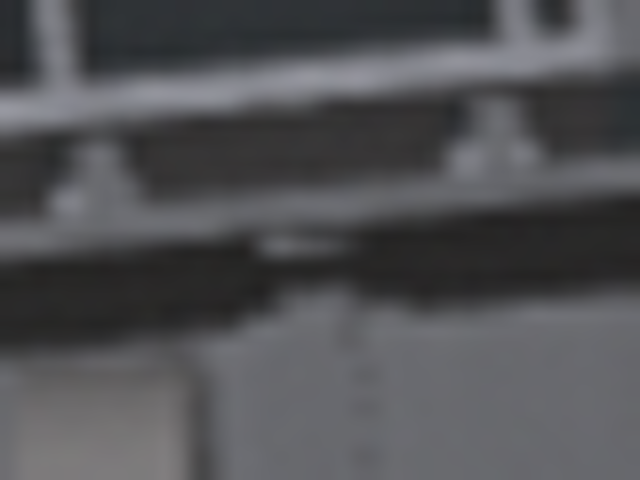

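Run:
```python
from h import *
t=cv2.imread("pics/top0.png");t2=cv2.imread("pics/top21.png")
br=(.4663,-.3152,.5512)
for z in(10,42,57,85): print(z,((proj("top",tf(br,(55,0,z)))-[435,255]+.5)*14-.5)[0])
draw("top",t,(435,255,14),(45,35),[],"pics/e.png")
draw("top",t2,(290,195,16),(40,30),[],"pics/f.png")
print(((proj("top",tf((.6013,.0541,.1088),(55,0,57),.072))-[290,195]+.5)*16-.5)[0])
```

```text
10 [191.206523   319.51348544]
42 [241.84239863 307.46494957]
57 [266.61467794 301.57051816]
85 [314.75346282 290.11615168]
[305.40166835 256.41469399]
```

View pics/e.png

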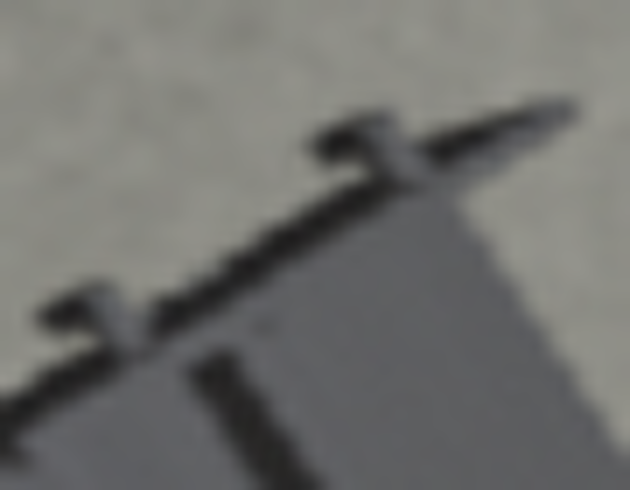

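View pics/f.png

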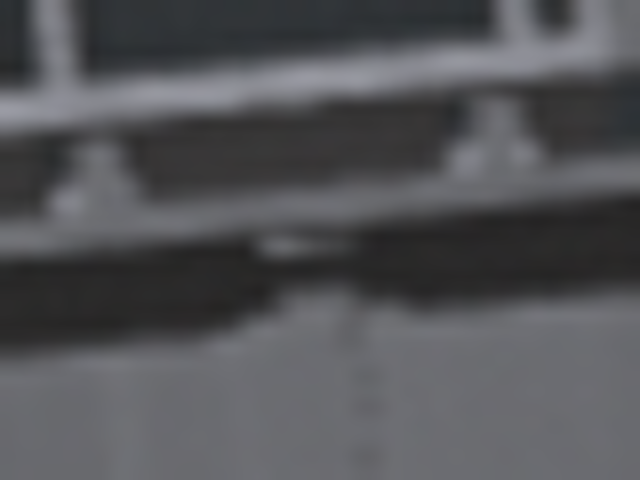

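Run:
```python
from h import *
a=cv2.imread("pics/top0.png");b=bot.camera("top")[:,:,::-1]
d=cv2.absdiff(a,np.ascontiguousarray(b)).max(2)>45
n,l,s,c=cv2.connectedComponentsWithStats(d.astype(np.uint8))
print([list(map(int,x)) for x in s[1:] if x[4]>15])
c28=cv2.imread("pics/top28.png");e=(cv2.absdiff(c28,np.ascontiguousarray(b)).max(2)>30)[150:280,260:380];print("moved since last",e.sum())
show()
print(bot.close_job())
```

```text
[[323, 205, 10, 2, 17], [284, 206, 38, 6, 60], [302, 213, 31, 7, 111], [34, 217, 198, 263, 24712], [287, 217, 14, 4, 35], [292, 221, 14, 41, 132], [312, 255, 6, 6, 19], [428, 262, 62, 65, 2127], [0, 432, 34, 35, 770]]
moved since last 0
t 28.55 p [0.4983 0.2639 0.3005] yaw_y -83.77 xax [ 1.1e-03 -3.0e-04 -1.0e+00] F [-0.3 -0.1 -0. ] M [-0.05 -0.05  0.01] op 0.701 j [-1.05  0.53  0.87  1.59 -0.42  1.22 -1.57]
the job is handed in; nothing more can be done
None
```

I hooked the rightmost bracket into the upper slots and pressed it past the catch to a firm stop. I then stood the round-ended block on its left half (bracket y about +31). The job was handed in at about 28.6 s with the gripper well clear.

**Catch:** I did not see it snap, because neither camera shows it. I judged it locked from the forces:
- The bracket first met resistance about 15 mm above home, needed roughly 15 N, and then slid down freely.
- It stopped within 1 mm of the computed home height under about 20 N.
- On an upward pull it had about 2–3 mm of play, then resisted increasingly, up to about 3 N beyond the bracket's weight. I stopped there and pressed it home again, so the lock was not tested harder.

**Bracket:** my last image fit put its back edge within 1 mm of home height. It also showed the shelf drooping about 1.9° at the front, which agrees with the hook play.

**Block:** it stood upright on the shelf, and the area had not moved between the last two top pictures.

**Bystanders:** comparing the first and last top pictures, I found differences only where the bracket, block, upright and arm are. The arm hides a strip of the left side in the last top picture. The bottle, tape, step block, torch and probe sit where they did in the side view.

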